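# Read in the next capacitor at the code reader

## Task

Move the black capacitor can that has already been read off the code reader and stand it in the middle of the green pad. Then stand the blue capacitor can upright in the middle of the ring on the reader, turned so that its barred white code squarely faces the red reader window, let go of it, and only then press the reader's yellow button fully down and let it come up. Set the cans down without dropping or tipping them, and leave everything else on the bench where it is.

Things in the scene. Friction and masses are not known exactly. Their poses are not given: they have to be found in the camera images.
- reader: fixed code reader: aluminium plate 4 mm thick (x -50 to 185, y -50 to 50 mm) with a printed black ring 62 mm across at the origin, and a dark grey block 80 mm wide, 70 mm high, from x = 80 (face with the red window) to 180 mm. Origin: under the ring's middle, at bench level; x points level from ring to window; z up. A can that faces the window has its x along this x
- ring (a point): middle of the black ring, on the plate's upper face (4 mm above the bench); the black can stands here at the start
- window (a point): middle of the red window on the block's front face, 80 mm from the ring's middle, 45 mm above the bench
- read_button_top (a point): middle of the top of the round yellow button, 32 mm across, on top of the reader's block, 145 mm from the ring's middle along the reader's x; 92 mm above the bench; pressed straight down
- read_button (a joint): travel of the yellow button in m: 0 up, 0.006 fully down (4 N), springs back
- done_pad: fixed green square pad 100 x 100 mm, 3 mm thick, with white corner marks. Origin: centre of the underside, at bench level
- old_can: black capacitor can, upright cylinder 45 mm across, 90 mm high plus two 6 mm brass terminals on top, about 0.17 kg. Its code, a white patch with dark bars 58 mm high, covers 80 degrees of its side; a white stripe runs from it over the rim onto the top. Origin: centre of the underside; z up the can; x points out through the middle of the code
- new_can: blue capacitor can, upright cylinder 45 mm across, 90 mm high plus two 6 mm brass terminals on top, about 0.17 kg. Its code, a white patch with dark bars 58 mm high, covers 80 degrees of its side; a white stripe runs from it over the rim onto the top. Origin: centre of the underside; z up the can; x points out through the middle of the code
- new_can_code (a point): middle of the blue can's code, on its side, 22.5 mm from the axis and 45 mm above the underside
- green_can: smaller green capacitor without a code, 35 mm across, 55 mm high, stands upright (bystander). Origin: centre of the underside
- coil: copper coil on a black bobbin, 52 mm across, 40 mm high, stands upright (bystander). Origin: centre of the underside
- meter: black pointer multimeter lying flat, 140 x 95 mm, 47 mm high with its dial (bystander). Origin: centre of the underside
- heat_sink: finned aluminium heat sink, 50 x 70 mm, 28 mm high (bystander). Origin: centre of the underside
- pen: black and white marker pen lying flat, 120 mm long, 14 mm thick (bystander). Origin: centre of the underside
- screwdriver: screwdriver lying flat, 160 mm long (bystander). Origin: a point on the screwdriver
Mind the look-alikes: they are no part of the job. Leave any pink or turquoise look-alike of the new_can alone. Leave any orange look-alike of the old_can alone.

How it is judged:
By the outcome, as a careful person would: the job done as asked, in the order asked, and still so for the second after the job is handed in, with the robot touching nothing.
It also fails if it takes over 64 s, if anything falls off the work surface, if the arm or the gripper's body presses on something with over 40 N, if the wrist force passes 120 N, or if a joint passes its speed limit or range.

## Robot

A 7-joint arm with a two-finger parallel gripper is mounted at the origin on the work surface. World frame = base frame: x ahead of the robot, y to its left, z up, the work surface at z = 0. Lengths are in m, angles in degrees, forces in N, time in s.
With the tool pointing down it reaches from about 0.425 to 0.875 m from the base axis. Payload 4.7 kg.
Tool frame: the origin (TCP) lies on the centre line of the jaws, within the pads' length; the fingertips stand env.nose_length ahead of it and the grasp point (between the pads) lies 8 mm behind it (env.nose_length is the distance from the TCP to the fingertips, in m); y points along the fingers, z is the direction in which the jaws open and shut, and the axes are right-handed (so a half turn about y gives the same grasp; the last joint's range is limited). The gripper opens to 87 mm and grips with 3 to 60 N. Pads are 19 mm wide; open, the fingers measure 117 mm over their backs; the gripper's body (75 mm by 190 mm) begins 51 mm behind the grasp point.
Start: joints at [-70.468, 18.392, -4.016, 83.108, 1.295, 78.541, -3.26], TCP at [0.209, 0.616, 0.234] pointing down, gripper open.
Joint ranges: [-163.93, 163.93], [-17.29, 119.83], [-79.2, 71.16], [3.27, 140.29], [-89.18, 269.18], [5.43, 117.66], [-154.24, 154.24]. Speed limits (degrees/s): [147.25, 147.25, 180, 180, 180, 180, 180].

## Interface

Orientations are given as [roll, pitch, yaw] about the fixed x, y, z axes, in that order (R = Rz(yaw) Ry(pitch) Rx(roll)).
In Python, from cell import env, read_camera, camera_info, job, models gives the robot as it stands.
- The arm moves only by the tool move_arm, never from a script. Its argument "moves" is a list of rows, each a list of 6 numbers: the shift along the tool's x, y, z in mm, then the turn, a rotation vector about the tool's x, y, z in degrees. In form: [[x, y, z, ax, ay, az], ...]. A call has 1 to 20 rows; each row is the pose to reach, as a shift and turn from the pose commanded when the call began, along the tool's axes at that moment; what a row does not reach only later rows make up. A row lasts 1/12 s, in which the tool goes at most 41.7 mm and 7.16 degrees, less where a joint would pass 70% of its speed; a pose out of reach is approached as far as the arm can. A call with a gripper value outside its range is refused whole. "claw" is the finger opening in mm, from 0 to 87, set as the call begins (left out, the last holds). The fingers move at their own pace and stop on an object; "newtons" is the grip in N (left out, the last holds). Time passes only in rows, so rows that repeat a pose let the fingers close. It gives the time, the measured TCP pose, the force and the opening at its end, in the units of the state.
- env.get_obs(): the state, without advancing time (a new reading comes with each control period).
- read_camera(name): name is "scene" or "top"; returns (picture, depth): 384x512x3 uint8, red, green, blue; 384x512 float32, m along the optical axis (not along the pixel's ray), 0 where there is no reading.
- camera_info(name): a dict with "fx", "fy", "cx", "cy" (pixels), "distortion" ([k1, k2, p1, p2, k3] as OpenCV has them; the pictures are not rectified), "R" (3x3) and "t" (3): a world point X has camera coordinates R X + t. Camera axes: x right, y down, z forward; pixel columns grow to the right and rows downward; lengths in m; the calibration is good to about 2 mm. A picture is of the moment at which its call begins. camera_info takes no time and is no camera call.
- job.sign_off(): hands the job in, once; it reports no verdict.
Trained networks look in the newest picture that a camera, given by its name, has taken for a name from the list of things; names that differ only in an ending like _2 or _b are one class to them, and where a whole thing is asked for, a point or a joint stands for the part that bears it (a point fixed in the world has none). Each returns a list of dicts, best first, with "score" (0 to 1); they miss things now and then, are a little off and sometimes report something else, mostly with a low value. They report only what shows in the picture. A call takes as long as a camera call. They do not tell look-alikes from the thing itself.
- models.spot_in(target, camera): "point" ([x, y, z] in m, in world coordinates, good to about 4 mm: the middle of the surface that is visible of it).
- models.cut_out(target, camera): "mask" (384x512 bool, what is visible of it).
The state is a dict: "time_s": time; "qpos": joint angles; "joint_velocities": joint speeds; "effort": joint torques, N m; "tool_pos": TCP position; "tool_rot": TCP orientation; "force": force on the tool from outside, world axes, zero at the start; "wrist_torque": the same for the moment, N m; "grip_width": finger opening in m.
Only numpy, scipy, OpenCV 4.12 (cv2) and the standard library are available. Lean on these libraries where they do the work, as an engineer would, in place of code of your own. Each camera call takes 0.05 s, during which the arm holds its last target.

## Working session

There is one attempt and no reset: what is moved stays moved. The work goes in short steps, Python scripts to look and compute and a tool call to move; the robot and the scene stay as the last step left them, time stands still between calls to the robot, and variables do not carry over. Pictures are saved under pics/ and viewed, and the job is handed in when it is done.

Besides the shell and the picture viewer there is one more tool, called after "Emit:" by a JSON object that holds its "op" and its "data", one argument or row to a line. move_arm: Moves the arm, as the interface text tells. Its arguments: {"type":"object","properties":{"moves":{"type":"array","items":{"type":"array","items":{"type":"number"}}},"claw":{"type":"number"},"newtons":{"type":"number"}},"required":["moves"]}

```bash
ls; mkdir -p pics; python3 - <<'E'
from cell import env, read_camera, camera_info, job, models
import cv2,numpy as np
o=env.get_obs();print(o['time_s'],o['tool_pos'],o['tool_rot'],o['grip_width'],env.nose_length)
for n in ['scene','top']:
    p,d=read_camera(n);cv2.imwrite(f'pics/{n}0.png',p[:,:,::-1]);np.savez(f'pics/{n}0.npz',p=p,d=d)
    c=camera_info(n);print(n,c)
E
```

```text
pics
0.0 [0.20854975 0.6150684  0.23246141] [-9.01092191e+01 -6.53086940e-03 -1.87252621e+01] 0.08687834888902998 0.011
scene {'fx': 406.36606951170415, 'fy': 406.36606951170415, 'cx': 257.54750384752583, 'cy': 192.76725930008794, 'distortion': array([-0.01936036,  0.        ,  0.        ,  0.        ,  0.        ]), 'R': array([[ 0.50013159,  0.86593645, -0.00473845],
       [ 0.62509207, -0.36480516, -0.69005587],
       [-0.59927314,  0.34215677, -0.72374059]]), 't': array([-0.33752485, -0.26893163,  1.5754957 ])}
top {'fx': 379.48428176171274, 'fy': 379.48428176171274, 'cx': 247.57564602526594, 'cy': 193.15841713789823, 'distortion': array([0.04458059, 0.        , 0.        , 0.        , 0.        ]), 'R': array([[-0.0635268 , -0.99797607,  0.00284851],
       [-0.97096955,  0.06114762, -0.23125547],
       [ 0.23061325, -0.01745674, -0.97288889]]), 't': array([0.12861785, 0.55752793, 0.82517138])}
```

View pics/scene0.png

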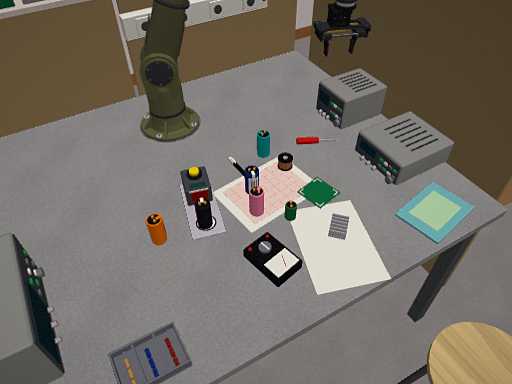

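View pics/top0.png

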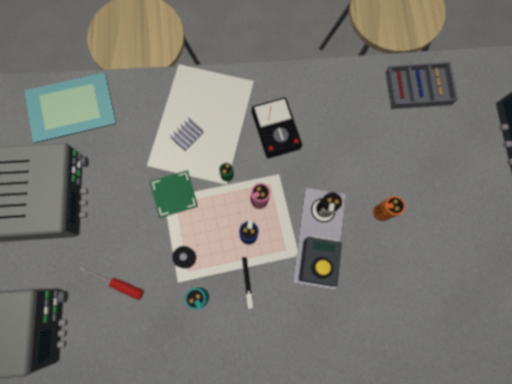

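```bash
cat > h.py <<'E'
import numpy as np,cv2
from cell import env, read_camera, camera_info, job, models
def proj(n,X):
    c=camera_info(n);K=np.array([[c['fx'],0,c['cx']],[0,c['fy'],c['cy']],[0,0,1]])
    return cv2.projectPoints(np.atleast_2d(np.array(X,float)),cv2.Rodrigues(c['R'])[0],c['t'],K,c['distortion'])[0][:,0]
def plane(n,uv,z):
    """pixels -> world on plane z"""
    c=camera_info(n);K=np.array([[c['fx'],0,c['cx']],[0,c['fy'],c['cy']],[0,0,1]])
    q=cv2.undistortPoints(np.array(uv,float).reshape(-1,1,2),K,c['distortion'])[:,0]
    r=np.c_[q,np.ones(len(q))]@c['R'];o=-c['R'].T@c['t']
    return o+r*((z-o[2])/r[:,2])[:,None]
def world(n,d):
    v,u=np.nonzero(d>0);c=camera_info(n);K=np.array([[c['fx'],0,c['cx']],[0,c['fy'],c['cy']],[0,0,1]])
    q=cv2.undistortPoints(np.c_[u,v].astype(float).reshape(-1,1,2),K,c['distortion'])[:,0]
    P=np.c_[q,np.ones(len(q))]*d[v,u][:,None]
    return u,v,(P-c['t'])@c['R']
def crop(p,x0,y0,x1,y1,k,fn):
    cv2.imwrite(fn,cv2.resize(p[y0:y1,x0:x1,::-1],None,fx=k,fy=k,interpolation=cv2.INTER_CUBIC))
E
python3 - <<'E'
from h import *
for n in ['scene','top']:
    z=np.load(f'pics/{n}0.npz');p=z['p']
    if n=='top': crop(p,140,150,360,310,3.6,'pics/topc0.png')
    else: crop(p,140,120,350,270,3.8,'pics/scenec0.png')
for n in ['scene','top']:
    for t in ['reader','done_pad','old_can','new_can','window','read_button_top','ring']:
        r=models.spot_in(t,n); print(n,t,[(round(x['score'],2),np.round(x['point'],3).tolist(),proj(n,x['point'])[0].round(0).tolist()) for x in r[:5]])
print(env.get_obs()['time_s'])
E
```

```text
scene reader [(0.64, [0.447, -0.078, 0.017], [199.0, 201.0]), (0.23, [0.378, 0.392, 0.019], [310.0, 140.0])]
scene done_pad [(0.97, [0.592, 0.275, 0.008], [318.0, 191.0])]
scene old_can [(0.79, [0.525, -0.242, 0.066], [155.0, 229.0]), (0.62, [0.545, -0.104, 0.071], [203.0, 214.0])]
scene new_can [(0.94, [0.573, 0.058, 0.066], [257.0, 200.0]), (0.88, [0.492, 0.083, 0.076], [251.0, 179.0]), (0.75, [0.355, 0.209, 0.064], [264.0, 144.0]), (0.18, [0.449, -0.078, 0.015], [200.0, 202.0])]
scene window [(0.67, [0.45, -0.078, 0.013], [200.0, 203.0])]
scene read_button_top [(0.66, [0.759, -0.001, 0.034], [273.0, 260.0]), (0.38, [0.387, -0.06, 0.092], [194.0, 171.0])]
scene ring [(0.87, [0.446, -0.078, 0.016], [199.0, 201.0])]
top reader []
top done_pad [(0.95, [0.592, 0.273, 0.002], [175.0, 193.0]), (0.71, [0.36, 0.104, 0.01], [249.0, 283.0])]
top old_can [(0.87, [0.522, -0.091, 0.093], [330.0, 203.0]), (0.65, [0.506, -0.224, 0.09], [390.0, 207.0]), (0.5, [0.38, -0.06, 0.089], [323.0, 269.0])]
top new_can [(0.81, [0.471, 0.098, 0.092], [248.0, 231.0]), (0.65, [0.334, 0.215, 0.09], [198.0, 299.0]), (0.55, [0.551, 0.062, 0.091], [262.0, 196.0])]
top window [(0.44, [0.425, 0.244, 0.043], [186.0, 258.0])]
top read_button_top [(0.64, [0.381, -0.056, 0.094], [322.0, 268.0])]
top ring [(0.56, [0.433, -0.066, 0.017], [317.0, 247.0]), (0.54, [0.371, 0.393, 0.024], [123.0, 287.0])]
0.8
```

View pics/topc0.png

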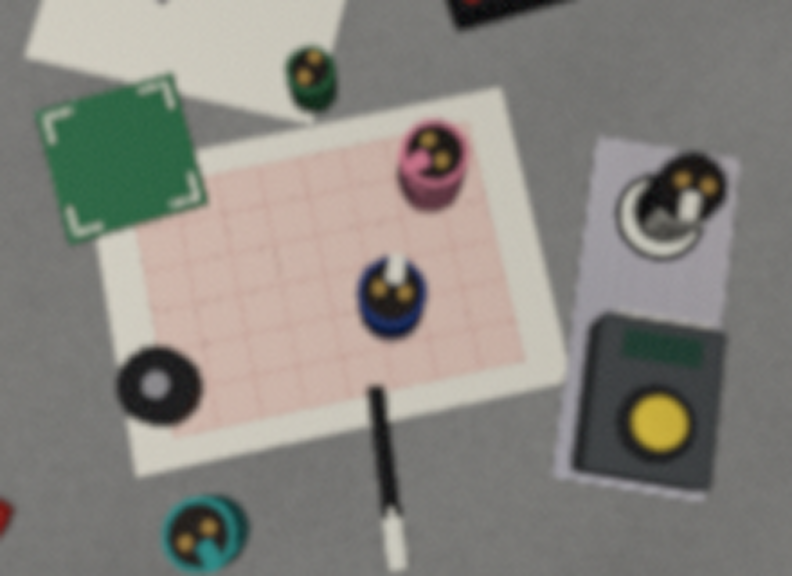

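View pics/scenec0.png

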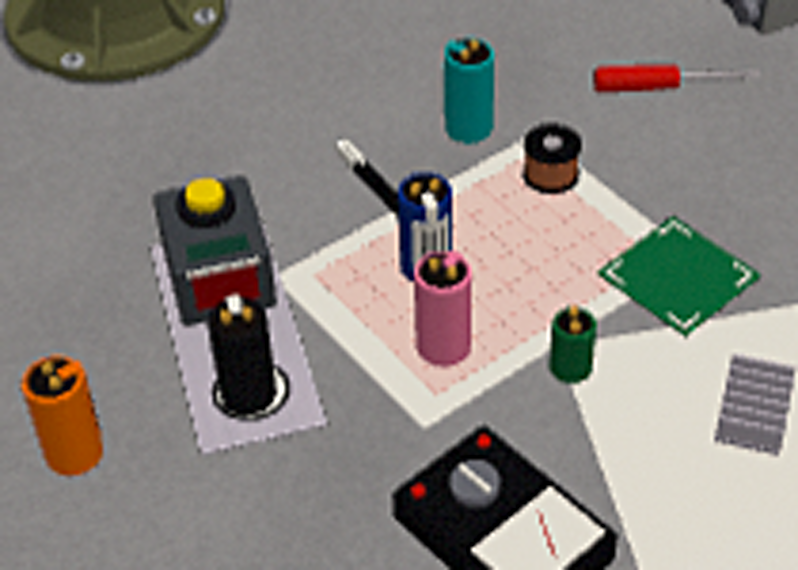

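```bash
python3 - <<'E'
from h import *
f=lambda L:[(140+(u-0)/3.6+0.5/3.6-.5,150+v/3.6+0.5/3.6-.5) for u,v in L]
P=plane('top',f([(598,137),(738,158),(705,497),(556,478)]),.004);print('plate',P.round(4))
def deg(a): return np.degrees(np.arctan2(a[1],a[0]))
print('long edges',deg(P[2]-P[1]),deg(P[3]-P[0]),'short',deg(P[1]-P[0]),deg(P[2]-P[3]))
print('len',np.linalg.norm(P[2]-P[1]),np.linalg.norm(P[3]-P[0]),np.linalg.norm(P[1]-P[0]),np.linalg.norm(P[2]-P[3]))
print('button',plane('top',f([(660,424)]),.092))
print('pad',plane('top',f([(37,113),(172,75),(207,204),(70,244)]),.003))
p,d=np.load('pics/top0.npz')['p'],np.load('pics/top0.npz')['d']
u,v,W=world('top',d)
col=p[v,u].astype(int)
def near(c,r): return np.hypot(*(W[:,:2]-c).T)<r
for nm,c in [('old',(.522,-.091)),('new',(.471,.098)),('pad',(.59,.273)),('btn',(.38,-.058))]:
    m=near(c,.045); z=W[m,2]; print(nm,np.histogram(z,bins=np.arange(-.02,.13,.01)))
# can tops
for nm,c,h in [('old',(.522,-.091),.094),('new',(.471,.098),.090)]:
    m=near(c,.045)&(abs(W[:,2]-h-.001)<.010)
    pts=np.c_[u[m],v[m]].astype(np.int32)
    (cx,cy),r=cv2.minEnclosingCircle(pts)
    print(nm,m.sum(),'median z',np.median(W[m,2]),'mean',W[m].mean(0),'encl',cx,cy,r,plane('top',[(cx,cy)],h))
# yellow
hsv=cv2.cvtColor(p,cv2.COLOR_RGB2HSV)
m=cv2.inRange(hsv,(20,120,100),(35,255,255));ys,xs=np.nonzero(m);k=(abs(xs-323)<15)&(abs(ys-268)<15);print('yellow',xs[k].mean(),ys[k].mean(),k.sum(),plane('top',[(xs[k].mean(),ys[k].mean())],.092))
p2=np.load('pics/scene0.npz')['p'];hsv=cv2.cvtColor(p2,cv2.COLOR_RGB2HSV)
m=cv2.inRange(hsv,(20,120,100),(35,255,255));ys,xs=np.nonzero(m);k=(abs(xs-194)<15)&(abs(ys-172)<12);print('yellow',xs[k].mean(),ys[k].mean(),k.sum(),plane('scene',[(xs[k].mean(),ys[k].mean())],.090))
crop(p,290,180,360,295,5,'pics/rd.png');crop(p,225,210,275,250,14,'pics/nc.png')
crop(p2,175,150,230,245,6,'pics/rd2.png')
E
```

```text
plate [[ 0.5839 -0.0551  0.004 ]
 [ 0.5628 -0.1507  0.004 ]
 [ 0.337  -0.1006  0.004 ]
 [ 0.3549 -0.0043  0.004 ]]
long edges 167.4901781544681 167.48555248842308 short -102.47944707359319 -100.51971790374336
len 0.23130979321920278 0.23465875291192453 0.09785289440003793 0.09793089338482922
button [[ 0.38288327 -0.05891104  0.092     ]]
pad [[0.62618267 0.3360491  0.003     ]
 [0.64816069 0.24112223 0.003     ]
 [0.55357991 0.21954074 0.003     ]
 [0.5315723  0.31397639 0.003     ]]
old (array([  0,   0, 622,  16,  12,  19,  24,  22,  20,  25,  27, 294,  12,
         0]), array([-0.02, -0.01,  0.  ,  0.01,  0.02,  0.03,  0.04,  0.05,  0.06,
        0.07,  0.08,  0.09,  0.1 ,  0.11,  0.12]))
new (array([  0, 128, 554,   9,   5,  10,   6,   8,   9,   7,  58, 264,   0,
         0]), array([-0.02, -0.01,  0.  ,  0.01,  0.02,  0.03,  0.04,  0.05,  0.06,
        0.07,  0.08,  0.09,  0.1 ,  0.11,  0.12]))
pad (array([  0,   7, 975,   2,   0,   0,   0,   0,   0,   0,   0,   0,   0,
         0]), array([-0.02, -0.01,  0.  ,  0.01,  0.02,  0.03,  0.04,  0.05,  0.06,
        0.07,  0.08,  0.09,  0.1 ,  0.11,  0.12]))
btn (array([  0,  21, 128,  11,  16,  11,  12,  17, 237, 528, 211, 162,   0,
         0]), array([-0.02, -0.01,  0.  ,  0.01,  0.02,  0.03,  0.04,  0.05,  0.06,
        0.07,  0.08,  0.09,  0.1 ,  0.11,  0.12]))
old 317 median z 0.09527293524856838 mean [ 0.52568163 -0.09334912  0.09518298] encl 331.32403564453125 201.93777465820312 10.149063110351562 [[ 0.52556856 -0.09331113  0.094     ]]
new 321 median z 0.09134500570336429 mean [0.47190866 0.09733148 0.09155906] encl 248.31707763671875 230.73170471191406 10.40539264678955 [[0.47277265 0.09738747 0.09      ]]
yellow 322.6717948717949 267.04102564102567 195 [[ 0.38371515 -0.05835278  0.092     ]]
yellow 193.5 170.89473684210526 76 [[ 0.3853071  -0.06143841  0.09      ]]
```

View pics/rd.png

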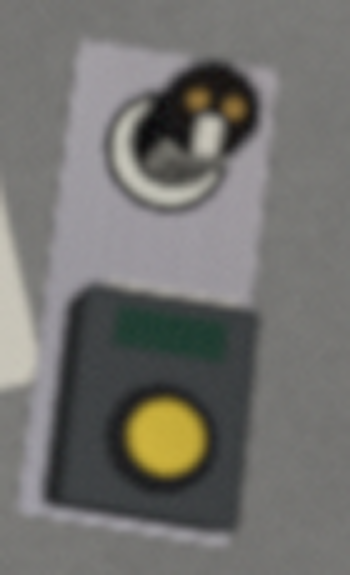

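View pics/nc.png

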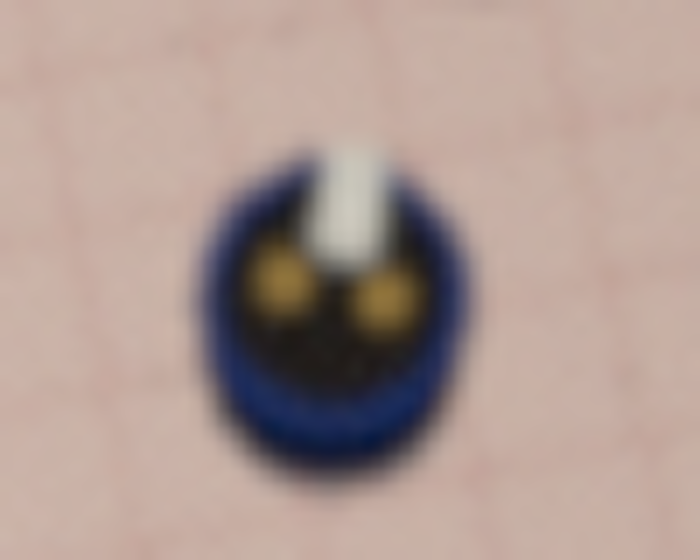

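View pics/rd2.png

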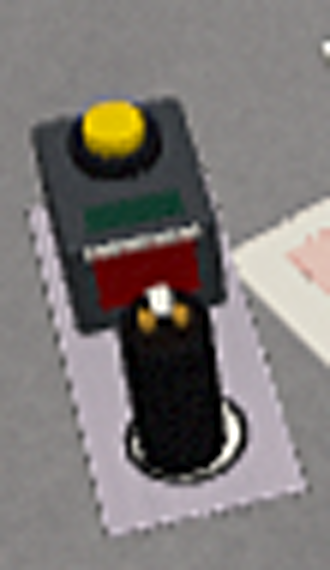

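```bash
python3 - <<'E'
from h import *
f=lambda L:[(225+u/14-.46,210+v/14-.46) for u,v in L]
T=plane('top',f([(282,283),(386,303)]),.096);S=plane('top',f([(346,262),(360,150)]),.09)
c=np.array([.4725,.0974])
deg=lambda a:np.degrees(np.arctan2(a[1],a[0]))
print('terms',T,T.mean(0),'perp yaw',deg(T[1]-T[0])+90,'stripe',deg(S[1]-S[0]),[deg(s[:2]-c) for s in S],deg(S.mean(0)[:2]-c))
# auto: brass blobs and white blob
for n in ['top','scene']:
    p=np.load(f'pics/{n}0.npz')['p']
    hsv=cv2.cvtColor(p,cv2.COLOR_RGB2HSV)
    c0=proj(n,[.4725,.0974,.093])[0]
    x0,y0=(c0-12).astype(int)
    sub=hsv[y0:y0+24,x0:x0+24]
    m=cv2.inRange(sub,(10,90,80),(30,255,255))
    k,l,st,ce=cv2.connectedComponentsWithStats(m)
    ce=[ce[i]+(x0,y0) for i in range(1,k) if st[i,4]>=3];print(n,'brass',ce,[st[i,4] for i in range(1,k)])
    if len(ce)==2:
        W=plane(n,ce,.096);print(W,W.mean(0),'perp',deg(W[1]-W[0])+90)
    # pad
    m=cv2.inRange(hsv,(60,100,40),(90,255,200));k,l,st,ce=cv2.connectedComponentsWithStats(m)
    pc=proj(n,[.59,.277,.003])[0];i=l[int(pc[1]),int(pc[0])]
    cnt=max(cv2.findContours((l==i).astype(np.uint8),0,2)[0],key=cv2.contourArea)
    M=cv2.moments(cv2.convexHull(cnt))
    print('pad',i,st[i],plane(n,[(M['m10']/M['m00'],M['m01']/M['m00'])],.003))
print(env.get_obs()['time_s'])
E
```

```text
terms [[0.47463435 0.10534849 0.096     ]
 [0.47043616 0.08916638 0.096     ]] [0.47253526 0.09725744 0.096     ] perp yaw -14.543851702261904 stripe -10.790840838237747 [np.float64(-23.384970670148892), np.float64(-13.978723888791988)] -15.886142607234722
top brass [array([245. , 229.5]), array([252.0625, 230.75  ])] [np.int32(16), np.int32(16)]
[[0.47515353 0.10461375 0.096     ]
 [0.47140029 0.08921059 0.096     ]] [0.47327691 0.09691217 0.096     ] perp -13.694212982705906
pad 5 [ 153  175   41   38 1149] [[0.59020963 0.27818863 0.003     ]]
scene brass [array([248.875, 168.875]), array([253.875, 167.875])] [np.int32(8), np.int32(8)]
[[0.46961825 0.08814559 0.096     ]
 [0.47347117 0.10371897 0.096     ]] [0.47154471 0.09593228 0.096     ] perp 166.10384093113942
pad 11 [298 179  42  29 602] [[0.59177406 0.27474391 0.003     ]]
0.8
```

```bash
cat >> h.py <<'E'
def go(x,y,z,psi,cmd=None):
    """shift in tool mm and turn for target; from measured pose unless cmd=(x,y,z,psi)"""
    o=env.get_obs()
    if cmd is None: cmd=(*o['tool_pos'],o['tool_rot'][2])
    a=np.radians(cmd[3]);dx,dy=x-cmd[0],y-cmd[1]
    print('row',np.round([1e3*(dx*np.cos(a)+dy*np.sin(a)),-1e3*(z-cmd[2]),1e3*(-dx*np.sin(a)+dy*np.cos(a)),0,-(psi-cmd[3]),0],1),'dist',1e3*np.hypot(dx,dy))
def st():
    o=env.get_obs();print(o['time_s'],'pos',np.round(o['tool_pos'],4),'rot',np.round(o['tool_rot'],2),'q',np.round(o['qpos'],1),'F',np.round(o['force'],1),'w',round(o['grip_width']*1e3,1))
E
python3 - <<'E'
from h import *
u,v,W=world('top',np.load('pics/top0.npz')['d'])
u2,v2,W2=world('scene',np.load('pics/scene0.npz')['d'])
W=np.r_[W,W2]
a=np.array([.2085,.615]);b=np.array([.5255,-.0935]);t=(W[:,:2]-a)@(b-a)/((b-a)@(b-a))
dd=np.abs((W[:,0]-a[0])*(b-a)[1]-(W[:,1]-a[1])*(b-a)[0])/np.linalg.norm(b-a)
for k in np.arange(0,1,.1):
    m=(t>=k)&(t<k+.1)&(dd<.12)&(W[:,2]<.2);print(round(k,1),m.sum(),W[m,2].max() if m.any() else None)
st();go(.5255,-.0935,.15,-12.5,cmd=(.209,.616,.234,-18.73))
E
```

```text
0.0 2033 0.14541760816105814
0.1 8198 0.14901737717661487
0.2 4567 0.05412134928007737
0.3 4503 0.032798390447549994
0.4 4106 0.008460579661854813
0.5 4746 0.10092093762988319
0.6 4184 0.021691403332757285
0.7 4324 0.10031974032139777
0.8 5039 0.10143709978147909
0.9 4685 0.10327999667924703
0.8 pos [0.2087 0.6156 0.2336] rot [-90.    -0.   -18.72] q [-70.5  18.4  -4.   83.1   1.3  78.5  -3.3] F [ 0.4 -0.7  0.7] w 87.3
row [ 527.6   84.  -570.3    0.    -6.2    0. ] dist 776.8928497547137
```

Emit:
{"op": "move_arm", "data": {
  "moves": [
    [527.6,45,-570.3,0,-6.2,0],
    [527.6,45,-570.3,0,-6.2,0],
    [527.6,45,-570.3,0,-6.2,0],
    [527.6,45,-570.3,0,-6.2,0],
    [527.6,45,-570.3,0,-6.2,0],
    [527.6,45,-570.3,0,-6.2,0],
    [527.6,45,-570.3,0,-6.2,0],
    [527.6,45,-570.3,0,-6.2,0],
    [527.6,45,-570.3,0,-6.2,0],
    [527.6,45,-570.3,0,-6.2,0],
    [527.6,45,-570.3,0,-6.2,0],
    [527.6,45,-570.3,0,-6.2,0],
    [527.6,45,-570.3,0,-6.2,0],
    [527.6,45,-570.3,0,-6.2,0],
    [527.6,45,-570.3,0,-6.2,0],
    [527.6,45,-570.3,0,-6.2,0],
    [527.6,45,-570.3,0,-6.2,0],
    [527.6,45,-570.3,0,-6.2,0],
    [527.6,45,-570.3,0,-6.2,0],
    [527.6,45,-570.3,0,-6.2,0]
  ],
  "claw": 87
}}

```text
time_s: 2.47
tool_pos: [0.5262, -0.1013, 0.1888]
tool_rot: [-90.2, -0.1, -13.0]
force: [-1.4, 0.3, 0.2]
grip_width: 0.0873
```

```bash
python3 - <<'E'
from h import *
st();p,d=read_camera('scene');crop(p,140,90,310,250,4.5,'pics/a1.png');st();go(.5255,-.0935,.066,-12.5)
E
```

```text
2.4667 pos [ 0.5262 -0.1013  0.1888] rot [-90.24  -0.15 -13.05] q [-27.1   6.4  37.7 104.2  -3.9  70.7  88.6] F [-1.4  0.3  0.2] w 87.3
2.5167 pos [ 0.5255 -0.0977  0.1886] rot [-9.011e+01 -3.000e-02 -1.290e+01] q [-27.2   6.3  37.5 104.3  -3.9  70.7  88.5] F [0.3 0.6 0.3] w 86.8
row [ -1.  122.6   4.1   0.   -0.4   0. ] dist 4.2029834277163705
```

View pics/a1.png

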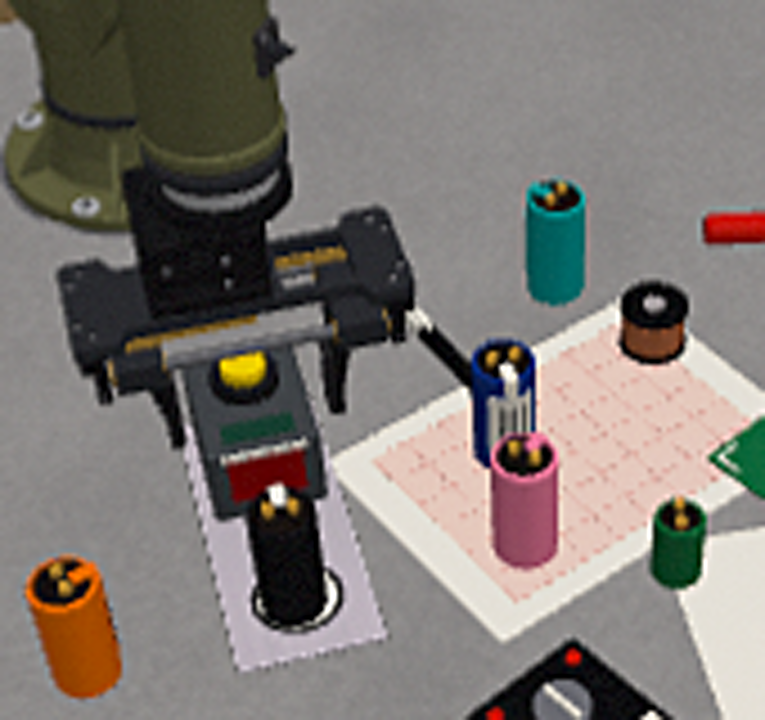

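Emit:
{"op": "move_arm", "data": {
  "moves": [
    [0,30,0,0,0,0],
    [0,60,0,0,0,0],
    [0,85,0,0,0,0],
    [0,105,0,0,0,0],
    [0,118,0,0,0,0],
    [0,123,0,0,0,0],
    [0,123,0,0,0,0],
    [0,123,0,0,0,0],
    [0,123,0,0,0,0]
  ]
}}

```text
time_s: 3.27
tool_pos: [0.5263, -0.0935, 0.0668]
tool_rot: [-89.9, -0.1, -12.5]
force: [0.4, -0.7, -0.1]
grip_width: 0.0871
```

```bash
python3 - <<'E'
from h import *
st();p,d=read_camera('top');crop(p,270,150,390,260,5,'pics/a2.png');st()
E
```

```text
3.2667 pos [ 0.5263 -0.0935  0.0668] rot [-89.95  -0.12 -12.49] q [-25.   14.6  36.3 111.5 -10.3  56.9  93.6] F [ 0.4 -0.7 -0.1] w 87.1
3.3167 pos [ 0.5263 -0.0936  0.0668] rot [-89.94  -0.13 -12.5 ] q [-25.   14.6  36.3 111.5 -10.3  56.9  93.6] F [-0.8 -0.4  0.7] w 87.0
```

View pics/a2.png

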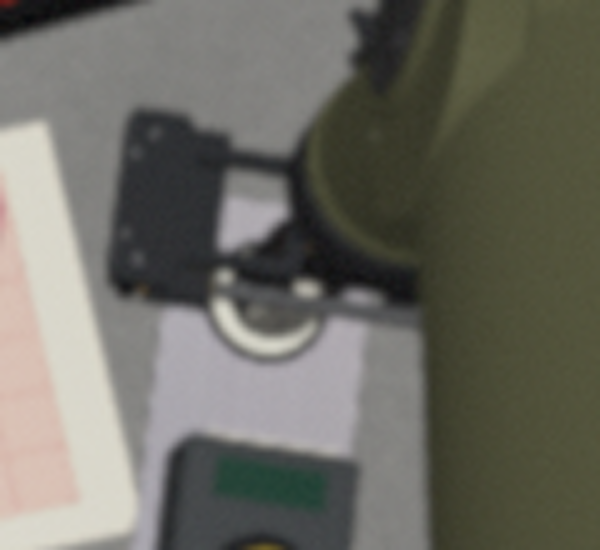

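Aligned over the can. Close with 20 N.

Emit:
{"op": "move_arm", "data": {
  "moves": [
    [0,0,0,0,0,0],
    [0,0,0,0,0,0],
    [0,0,0,0,0,0],
    [0,0,0,0,0,0],
    [0,0,0,0,0,0],
    [0,0,0,0,0,0],
    [0,0,0,0,0,0],
    [0,0,0,0,0,0]
  ],
  "claw": 30,
  "newtons": 20
}}

```text
time_s: 3.98
tool_pos: [0.5253, -0.0941, 0.0655]
tool_rot: [-90.0, -0.0, -12.5]
force: [-1.2, 0.6, -0.0]
grip_width: 0.0446
```

```bash
python3 - <<'E'
from h import *
st();go(.591,.2765,.12,-12.5,cmd=(.526,-.0935,.066,-12.5))
E
```

```text
3.9833 pos [ 0.5253 -0.0941  0.0655] rot [-90.01  -0.   -12.53] q [-24.9  14.7  36.3 111.6 -10.3  56.9  93.6] F [-1.2  0.6 -0. ] w 44.6
row [-16.6 -54.  375.3   0.   -0.    0. ] dist 375.6660751252367
```

Emit:
{"op": "move_arm", "data": {
  "moves": [
    [0,-10,0,0,0,0],
    [0,-35,0,0,0,0],
    [0,-70,0,0,0,0],
    [0,-105,0,0,0,0],
    [0,-130,0,0,0,0],
    [-1,-130,20,0,0,0],
    [-3,-130,55,0,0,0],
    [-5,-130,90,0,0,0],
    [-6,-130,125,0,0,0],
    [-7,-130,160,0,0,0],
    [-8,-130,195,0,0,0],
    [-10,-130,230,0,0,0],
    [-12,-130,265,0,0,0],
    [-13,-130,300,0,0,0],
    [-15,-130,335,0,0,0],
    [-16,-130,360,0,0,0],
    [-16,-130,375,0,0,0],
    [-16,-130,375,0,0,0],
    [-16,-130,375,0,0,0],
    [-16,-130,375,0,0,0]
  ]
}}

```text
time_s: 5.65
tool_pos: [0.5914, 0.273, 0.1957]
tool_rot: [-90.1, -0.0, -12.7]
force: [0.2, 0.3, -0.7]
grip_width: 0.0451
```

```bash
python3 - <<'E'
from h import *
st()
for n in ['scene','top']:
    p,d=read_camera(n);np.savez(f'pics/{n}1.npz',p=p,d=d);cv2.imwrite(f'pics/{n}1.png',p[:,:,::-1])
st()
E
```

```text
5.65 pos [0.5914 0.273  0.1957] rot [-9.010e+01 -2.000e-02 -1.268e+01] q [-46.4  20.5  24.7  86.7  -8.6  74.7  56.5] F [ 0.2  0.3 -0.7] w 45.1
5.75 pos [0.5915 0.273  0.196 ] rot [-9.004e+01 -3.000e-02 -1.272e+01] q [-46.4  20.5  24.7  86.7  -8.7  74.7  56.5] F [-0.3 -0.8 -1.3] w 44.9
```

View pics/scene1.png

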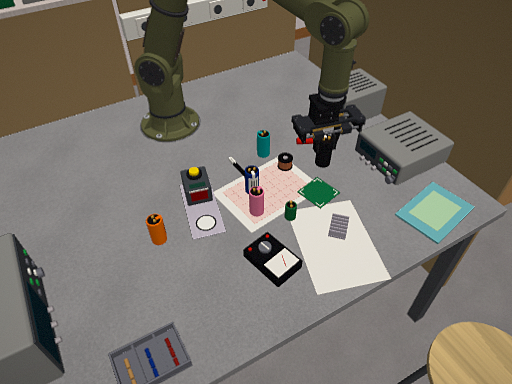

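View pics/top1.png

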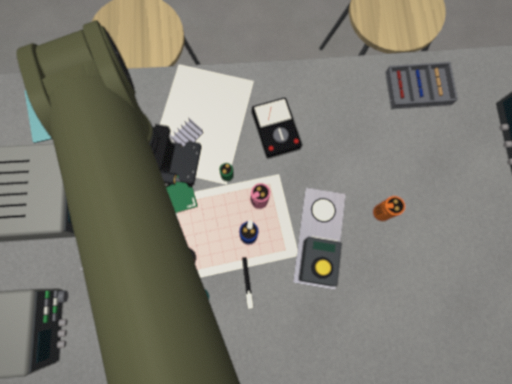

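```bash
python3 - <<'E'
from h import *
for n in ['top','scene']:
    p=np.load(f'pics/{n}0.npz')['p']
    pc=proj(n,[.591,.2765,.003])[0]
    x0,y0=int(pc[0])-30,int(pc[1])-30
    crop(p,x0,y0,x0+60,y0+60,10,f'pics/pad_{n}.png')
    hsv=cv2.cvtColor(p,cv2.COLOR_RGB2HSV)
    for lo in [(55,60,30),(55,90,40),(60,120,40)]:
        m=cv2.inRange(hsv,lo,(95,255,220));k,l,_,_=cv2.connectedComponentsWithStats(m)
        i=l[int(pc[1]),int(pc[0])]
        cnt=max(cv2.findContours((l==i).astype(np.uint8),0,1)[0],key=cv2.contourArea)[:,0].astype(float)
        W=plane(n,cnt,.003)[:,:2]
        print(n,cv2.minAreaRect((W*1000).astype(np.float32)))
    # ring
p=np.load('pics/top1.npz')['p'];crop(p,290,180,360,295,5,'pics/ring_top.png')
p=np.load('pics/scene1.npz')['p'];crop(p,175,150,230,245,6,'pics/ring_sc.png')
for n in ['top','scene']:
    p=np.load(f'pics/{n}1.npz')['p'];hsv=cv2.cvtColor(p,cv2.COLOR_RGB2HSV)
    c0=proj(n,[.5245,-.0925,.004])[0];x0,y0=int(c0[0])-20,int(c0[1])-20
    g=cv2.cvtColor(p,cv2.COLOR_RGB2GRAY)[y0:y0+40,x0:x0+40].astype(float)
    yy,xx=np.mgrid[0:40,0:40]
    W=plane(n,np.c_[(xx+x0).ravel(),(yy+y0).ravel()],.004)[:,:2]
    gv=g.ravel()
    from scipy.optimize import minimize
    best=None
    def dark(c):
        r=np.hypot(*(W-c[:2]).T);w=np.exp(-((r-.0300)/.0015)**2);return (gv*w).sum()/w.sum()
    r=min((minimize(dark,[.5245+a,-.0925+b],method='Nelder-Mead') for a in(-.003,0,.003) for b in (-.003,0,.003)),key=lambda r:r.fun);print(n,'ring',r.x,r.fun)
    rr=np.hypot(*(W-r.x).T)
    print([round(gv[(rr>=q)&(rr<q+.002)].mean()) for q in np.arange(0.02,.04,.002)])
E
```

```text
top ((591.5408935546875, 278.3667907714844), (96.90278625488281, 98.76094055175781), 13.041711807250977)
top ((591.3214111328125, 278.43438720703125), (94.47093200683594, 96.26915740966797), 12.788919448852539)
top ((591.3718872070312, 277.943603515625), (92.13810729980469, 93.562255859375), 13.013250350952148)
scene ((589.4816284179688, 276.5506896972656), (99.97453308105469, 100.3440933227539), 13.635856628417969)
scene ((588.9295043945312, 276.5351867675781), (99.58430480957031, 99.5245590209961), 13.208812713623047)
scene ((589.3477783203125, 276.0285339355469), (97.80122375488281, 98.34822082519531), 13.210657119750977)
top ring [ 0.52539849 -0.09212574] 131.34746692969966
[222, 218, 199, 160, 128, 135, 161, 177, 181, 181]
scene ring [ 0.52237756 -0.09327157] 63.65885888109512
[231, 238, 219, 130, 36, 94, 175, 184, 183, 180]
```

View pics/pad_scene.png

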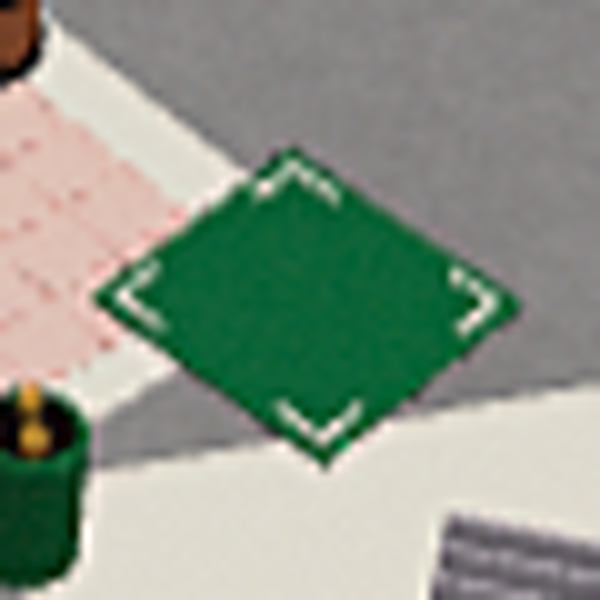

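View pics/ring_top.png

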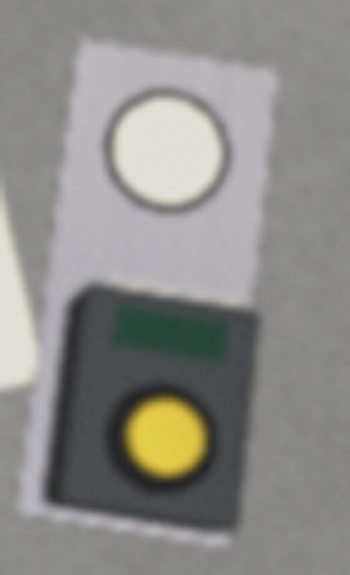

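View pics/ring_sc.png

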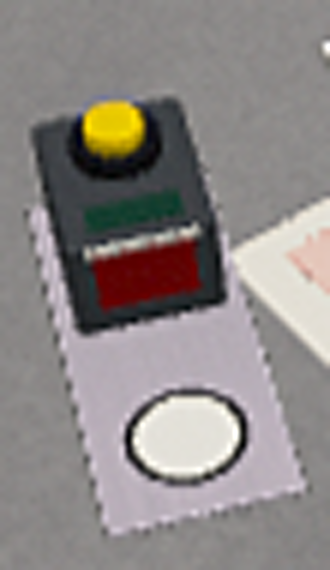

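Emit:
{"op": "move_arm", "data": {
  "moves": [
    [-1,20,4,0,0,0],
    [-1,50,4,0,0,0],
    [-1,80,4,0,0,0],
    [-1,105,4,0,0,0],
    [-1,120,4,0,0,0],
    [-1,125,4,0,0,0],
    [-1,127,4,0,0,0],
    [-1,128,4,0,0,0],
    [-1,128,4,0,0,0],
    [-1,128,4,0,0,0]
  ]
}}

```text
time_s: 6.58
tool_pos: [0.5919, 0.28, 0.0693]
tool_rot: [-89.9, -0.1, -12.5]
force: [0.8, -1.1, -1.0]
grip_width: 0.0445
```

```bash
python3 - <<'E'
from h import *
st()
for n in ['scene','top']:
    p,d=read_camera(n);np.savez(f'pics/{n}2.npz',p=p,d=d)
    x,y=proj(n,[.59,.277,.05])[0].astype(int);crop(p,max(x-40,0),y-40,x+40,y+35,7,f'pics/{n}2.png')
st()
E
```

```text
6.5833 pos [0.5919 0.28   0.0693] rot [-89.89  -0.12 -12.54] q [-45.5  26.9  23.   93.6 -11.6  61.7  58.2] F [ 0.8 -1.1 -1. ] w 44.5
6.6833 pos [0.5916 0.2801 0.0689] rot [-89.91  -0.09 -12.53] q [-45.5  26.9  23.   93.6 -11.6  61.7  58.2] F [ 0.6  0.1 -1.1] w 44.6
```

View pics/scene2.png

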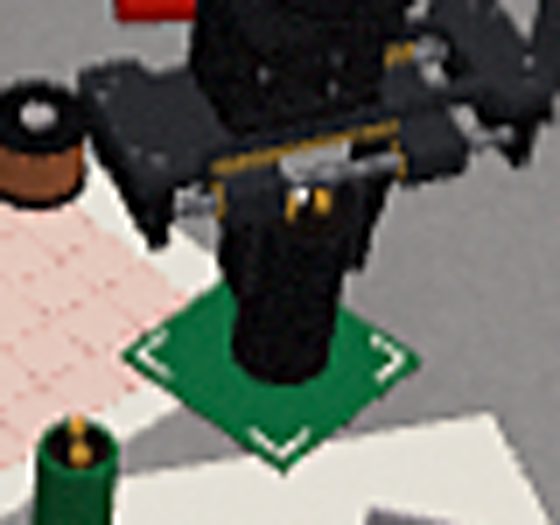

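View pics/top2.png

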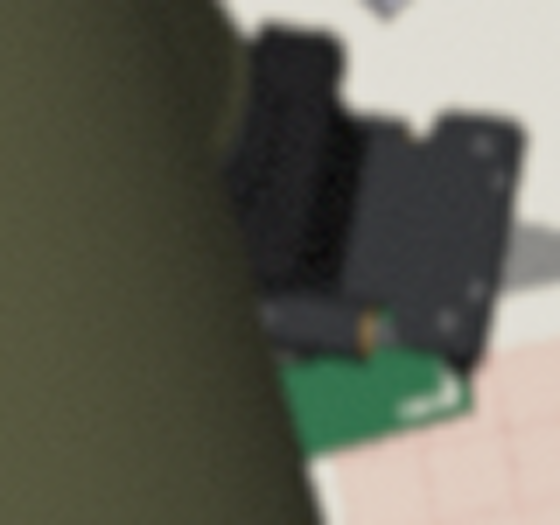

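Emit:
{"op": "move_arm", "data": {
  "moves": [
    [-0.5,0,-2,0,0,0],
    [-1,0,-3.6,0,0,0],
    [-1,0,-3.6,0,0,0],
    [-1,1,-3.6,0,0,0],
    [-1,2,-3.6,0,0,0],
    [-1,3,-3.6,0,0,0],
    [-1,4,-3.6,0,0,0],
    [-1,4.5,-3.6,0,0,0],
    [-1,4.5,-3.6,0,0,0],
    [-1,4.5,-3.6,0,0,0]
  ]
}}

```text
time_s: 7.52
tool_pos: [0.5895, 0.2765, 0.0645]
tool_rot: [-90.0, -0.0, -12.5]
force: [-2.5, -1.5, 6.8]
grip_width: 0.0445
```

Contact (about 8 N). Release and lift.

Emit:
{"op": "move_arm", "data": {
  "moves": [
    [0,0,0,0,0,0],
    [0,0,0,0,0,0],
    [0,0,0,0,0,0],
    [0,0,0,0,0,0],
    [0,0,0,0,0,0],
    [0,0,0,0,0,0],
    [0,0,0,0,0,0],
    [0,-10,0,0,0,0],
    [0,-30,0,0,0,0],
    [0,-60,0,0,0,0],
    [0,-100,0,0,0,0],
    [0,-135,0,0,0,0],
    [0,-135,0,0,0,0]
  ],
  "claw": 87
}}

```text
time_s: 8.6
tool_pos: [0.5933, 0.2779, 0.2079]
tool_rot: [-89.4, -0.6, -12.5]
force: [1.2, -0.4, 1.5]
grip_width: 0.0868
```

```bash
python3 - <<'E'
from h import *
st()
go(.472,.0965,.19,-14)
E
```

```text
8.6 pos [0.5933 0.2779 0.2079] rot [-89.44  -0.62 -12.55] q [-46.7  19.9  24.7  86.1  -8.6  75.   56.3] F [ 1.2 -0.4  1.5] w 86.8
row [ -79.    17.9 -203.4    0.     1.5    0. ] dist 218.24892463063935
```

Emit:
{"op": "move_arm", "data": {
  "moves": [
    [-76,5,-201,0,1.5,0],
    [-76,5,-201,0,1.5,0],
    [-76,5,-201,0,1.5,0],
    [-76,5,-201,0,1.5,0],
    [-76,5,-201,0,1.5,0],
    [-76,5,-201,0,1.5,0],
    [-76,5,-201,0,1.5,0],
    [-76,5,-201,0,1.5,0],
    [-76,5,-201,0,1.5,0],
    [-76,5,-201,0,1.5,0],
    [-76,5,-201,0,1.5,0]
  ]
}}

```text
time_s: 9.52
tool_pos: [0.4719, 0.0979, 0.193]
tool_rot: [-90.0, -0.0, -13.9]
force: [0.1, -0.6, -0.7]
grip_width: 0.087
```

```bash
python3 - <<'E'
from h import *
st()
for n in ['scene','top']:
    p,d=read_camera(n);np.savez(f'pics/{n}3.npz',p=p,d=d);cv2.imwrite(f'pics/{n}3.png',p[:,:,::-1])
st();go(.472,.0965,.062,-14)
E
```

```text
9.5167 pos [0.4719 0.0979 0.193 ] rot [-9.004e+01 -1.000e-02 -1.392e+01] q [-44.   -1.7  28.9 110.4   0.9  71.1  60.6] F [ 0.1 -0.6 -0.7] w 87.0
9.6167 pos [0.4717 0.0975 0.1928] rot [-90.05   0.   -13.96] q [-44.   -1.7  28.9 110.4   0.9  71.1  60.6] F [ 0.5  0.2 -0.2] w 86.9
row [  0.6 130.8  -0.9   0.    0.    0. ] dist 1.0246400490668366
```

View pics/scene3.png

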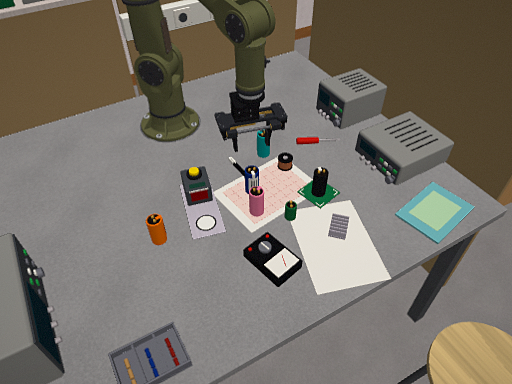

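View pics/top3.png

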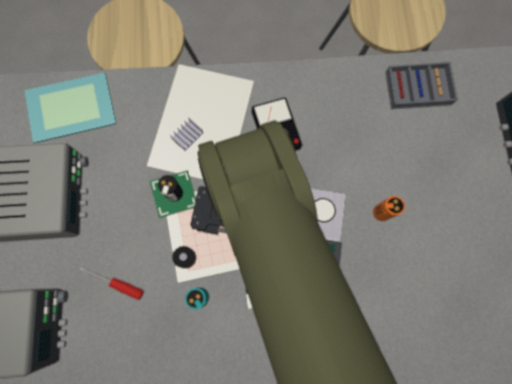

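Emit:
{"op": "move_arm", "data": {
  "moves": [
    [0,30,0,0,0,0],
    [0,60,0,0,0,0],
    [0,90,0,0,0,0],
    [0,110,0,0,0,0],
    [0,122,0,0,0,0],
    [0,130,-1,0,0,0],
    [0,130,-1,0,0,0],
    [0,130,-1,0,0,0],
    [0,130,-1,0,0,0]
  ]
}}

```text
time_s: 10.37
tool_pos: [0.4721, 0.0961, 0.064]
tool_rot: [-89.9, -0.1, -14.0]
force: [0.0, -0.5, 0.1]
grip_width: 0.0867
```

```bash
python3 - <<'E'
from h import *
st()
p=np.load('pics/scene3.npz')['p'];crop(p,290,155,350,215,9,'pics/blk_s.png')
p=np.load('pics/top3.npz')['p'];crop(p,145,165,205,225,9,'pics/blk_t.png')
p,d=read_camera('scene');crop(p,210,110,290,220,5,'pics/bl.png');st()
E
```

```text
10.3667 pos [0.4721 0.0961 0.064 ] rot [-89.94  -0.09 -14.02] q [-42.6   7.3  29.7 118.4  -4.4  55.2  65.4] F [ 0.  -0.5  0.1] w 86.7
10.4167 pos [0.4721 0.0962 0.0641] rot [-89.92  -0.1  -14.01] q [-42.6   7.3  29.7 118.4  -4.4  55.2  65.4] F [0.5 0.8 0.6] w 87.0
```

View pics/bl.png

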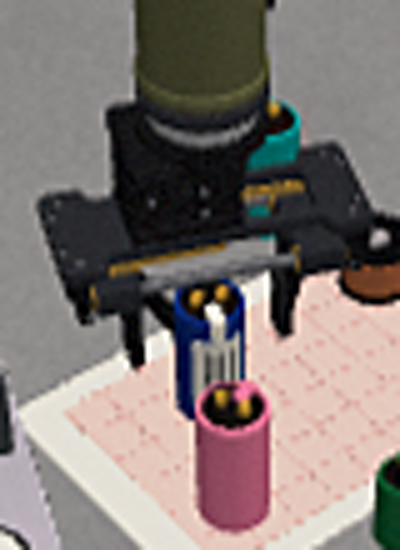

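View pics/blk_s.png

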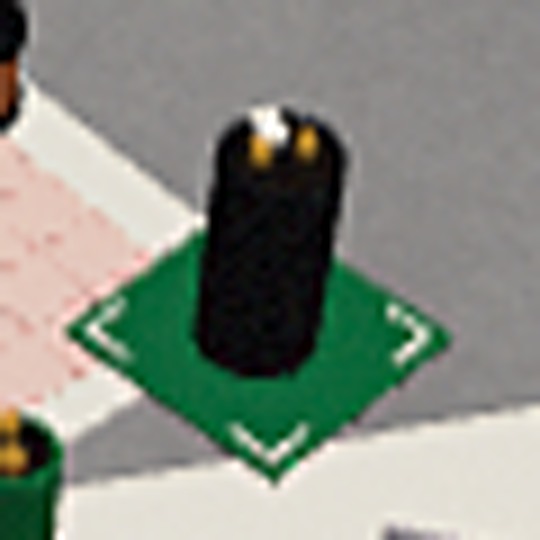

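View pics/blk_t.png

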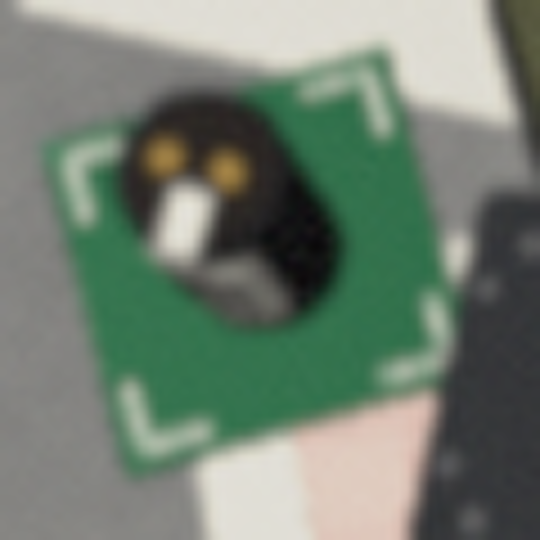

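```bash
python3 - <<'E'
from h import *
for n in ['top','scene']:
    p=np.load(f'pics/{n}3.npz')['p'];c=camera_info(n)
    x0,y0=(145,165) if n=='top' else (290,155)
    hsv=cv2.cvtColor(p,cv2.COLOR_RGB2HSV)[y0:y0+60,x0:x0+60]
    # predicted masks for the can at candidate base centers vs observed dark (non green) inside pad region -> maximise IoU
    obs=(p[y0:y0+60,x0:x0+60].max(2)<75)
    a=np.linspace(0,2*np.pi,40,endpoint=False)
    best=[]
    for X in np.arange(.582,.600,.0005):
        for Y in np.arange(.268,.286,.0005):
            C=np.array([[X+.0225*np.cos(t),Y+.0225*np.sin(t),z] for t in a for z in (.003,.093)])
            h=cv2.convexHull(((proj(n,C)-[x0,y0])*8).round().astype(np.int32))
            m=np.zeros((480,480),np.uint8);cv2.fillConvexPoly(m,h+4,1);m=cv2.resize(m.astype(np.float32),(60,60),interpolation=cv2.INTER_AREA)
            roi=m
            best.append(((np.minimum(m,obs)).sum()/np.maximum(m,obs*(cv2.dilate(m,np.ones((7,7)))>0)).sum(),X,Y))
    best.sort(reverse=True);b=np.array(best[:15]);print(n,b[0],b[:,1:].mean(0))
E
```

```text
top [0.55234104 0.5915     0.275     ] [0.59203333 0.27533333]
scene [0.87900597 0.589      0.2745    ] [0.58913333 0.27426667]
```

Emit:
{"op": "move_arm", "data": {
  "moves": [
    [0,0,0,0,0,0],
    [0,0,0,0,0,0],
    [0,0,0,0,0,0],
    [0,0,0,0,0,0],
    [0,0,0,0,0,0],
    [0,0,0,0,0,0],
    [0,0,0,0,0,0],
    [0,0,0,0,0,0]
  ],
  "claw": 30,
  "newtons": 20
}}

```text
time_s: 11.08
tool_pos: [0.4711, 0.0959, 0.0631]
tool_rot: [-90.0, -0.0, -14.0]
force: [-0.1, 0.3, 0.6]
grip_width: 0.0445
```

```bash
python3 - <<'E'
from h import *
st()
go(.524,-.0935,.19,-192.5)
E
```

```text
11.0833 pos [0.4711 0.0959 0.0631] rot [-89.99  -0.   -14.02] q [-42.6   7.4  29.7 118.5  -4.5  55.1  65.4] F [-0.1  0.3  0.6] w 44.5
row [  97.2 -126.9 -171.     0.   178.5    0. ] dist 196.65739239801735
```

Emit:
{"op": "move_arm", "data": {
  "moves": [
    [0,-10,0,0,0,0],
    [0,-35,0,0,0,0],
    [0,-70,0,0,0,0],
    [0,-105,0,0,0,0],
    [0,-125,0,0,0,0],
    [0,-130,-5,0,6,0],
    [5,-130,-15,0,12,0],
    [10,-130,-25,0,19,0],
    [15,-130,-35,0,26,0],
    [20,-130,-45,0,33,0],
    [25,-130,-55,0,40,0],
    [30,-130,-65,0,47,0],
    [35,-130,-75,0,54,0],
    [40,-130,-85,0,61,0],
    [46,-130,-95,0,68,0],
    [52,-130,-105,0,75,0],
    [58,-130,-115,0,82,0],
    [64,-130,-125,0,89,0],
    [70,-130,-135,0,95,0],
    [76,-130,-145,0,100,0]
  ]
}}

```text
time_s: 12.75
tool_pos: [0.5095, -0.064, 0.1935]
tool_rot: [-90.0, 0.0, -114.3]
force: [0.9, -0.1, -1.6]
grip_width: 0.0448
```

```bash
python3 - <<'E'
from h import *
st()
o=env.get_obs()
go(.524,-.0935,.19,-192.5)
E
```

```text
12.75 pos [ 0.5095 -0.064   0.1935] rot [-9.0020e+01  1.0000e-02 -1.1433e+02] q [-33.3   2.9  39.  106.7  -1.9  71.2 -18.1] F [ 0.9 -0.1 -1.6] w 44.8
row [20.9  3.5 25.4  0.  78.2  0. ] dist 32.88104275972736
```

Emit:
{"op": "move_arm", "data": {
  "moves": [
    [3,0,4,0,6,0],
    [6,0,8,0,12,0],
    [9,0,12,0,19,0],
    [12,0,16,0,26,0],
    [15,0,20,0,33,0],
    [18,0,23,0,40,0],
    [20,0,25,0,47,0],
    [21,0,25,0,54,0],
    [21,0,25,0,61,0],
    [21,0,25,0,68,0],
    [21,0,25,0,74,0],
    [21,0,25,0,77,0],
    [21,0,25,0,78.5,0],
    [21,0,25,0,78.5,0],
    [21,0,25,0,78.5,0],
    [21,0,25,0,78.5,0]
  ]
}}

```text
time_s: 14.08
tool_pos: [0.5239, -0.0926, 0.1933]
tool_rot: [-90.0, -0.0, 167.5]
force: [-0.1, -0.8, -1.8]
grip_width: 0.0444
```

```bash
python3 - <<'E'
from h import *
st()
for n in ['scene','top']:
    p,d=read_camera(n);np.savez(f'pics/{n}4.npz',p=p,d=d)
    x,y=proj(n,[.524,-.0935,.1])[0].astype(int);crop(p,x-60,y-55,x+50,y+55,5.4,f'pics/{n}4.png')
st();go(.524,-.0935,.07,-192.5)
E
```

```text
14.0833 pos [ 0.5239 -0.0926  0.1933] rot [-90.01  -0.   167.52] q [-35.    6.1  45.3 104.4  -4.6  71.3 -90.9] F [-0.1 -0.8 -1.8] w 44.4
14.1833 pos [ 0.524  -0.0927  0.1932] rot [-90.01   0.   167.5 ] q [-35.    6.1  45.3 104.4  -4.6  71.3 -90.9] F [-1.4 -0.4 -1.3] w 44.6
row [-2.000e-01  1.232e+02  8.000e-01  0.000e+00  3.600e+02  0.000e+00] dist 0.8320648709697234
```

View pics/scene4.png

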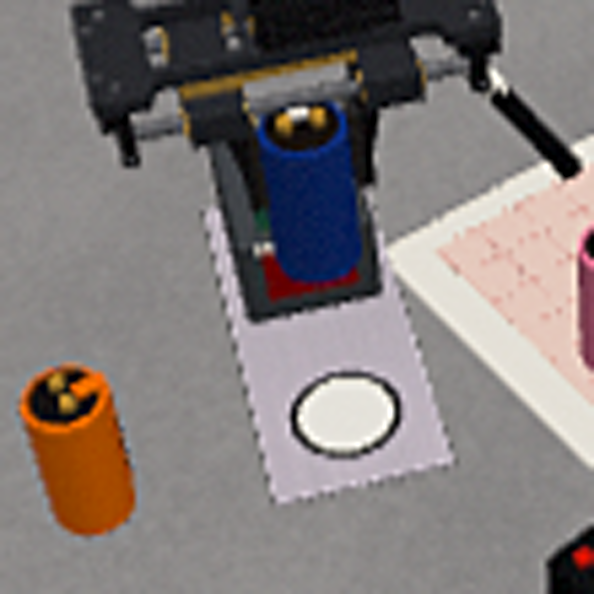

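View pics/top4.png

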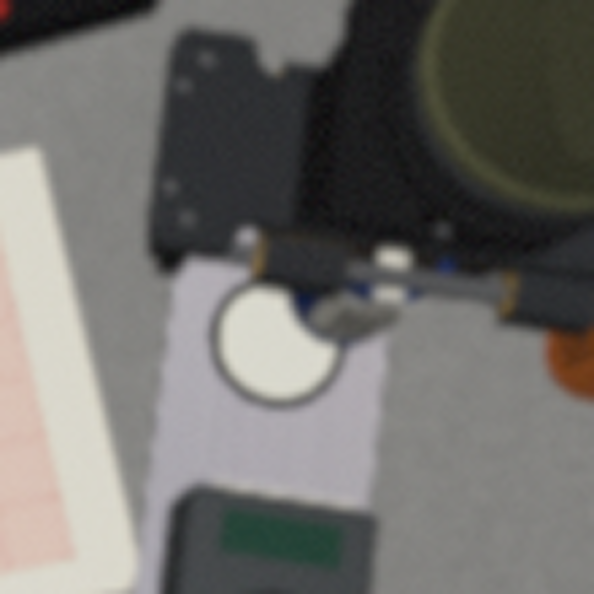

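```bash
python3 - <<'E'
from h import *
from scipy.optimize import minimize
deg=lambda a:np.degrees(np.arctan2(a[1],a[0]))
f=lambda L:[(175+u/6-.42,150+v/6-.42) for u,v in L]
P=plane('scene',f([(112,535),(307,488),(28,208)]),.004);print(P,deg(P[2]-P[0]),deg(P[1]-P[0]))
# edge fit in both: plate pose by maximizing gradient along plate outline + block top outline
for n in ['top','scene']:
    p=np.load(f'pics/{n}1.npz')['p'];g=cv2.GaussianBlur(cv2.cvtColor(p,cv2.COLOR_RGB2GRAY).astype(np.float32),(0,0),.8)
    G=np.hypot(cv2.Sobel(g,cv2.CV_32F,1,0),cv2.Sobel(g,cv2.CV_32F,0,1))
    t=np.linspace(0,1,60)[:,None]
    seg=lambda a,b:np.array(a)+t*(np.array(b)-np.array(a))
    L=[seg((-50,-50,4),(-50,50,4)),seg((-50,-50,4),(75,-50,4)),seg((-50,50,4),(75,50,4)),seg((80,-40,70),(80,40,70))]
    a=np.linspace(0,2*np.pi,90);L+= [np.c_[30*np.cos(a),30*np.sin(a),0*a+4]]
    if n=='top': L+=[seg((80,-40,70),(180,-40,70)),seg((180,-40,70),(180,40,70)),np.c_[145+16*np.cos(a),16*np.sin(a),0*a+92]]
    L=np.concatenate(L)/1e3
    def cost(q):
        c,s=np.cos(q[2]),np.sin(q[2]);X=np.c_[q[0]+c*L[:,0]-s*L[:,1],q[1]+s*L[:,0]+c*L[:,1],L[:,2]]
        uv=proj(n,X).astype(np.float32);return -cv2.remap(G,uv[:,:1],uv[:,1:],cv2.INTER_LINEAR).mean()
    best=min((minimize(cost,[.524+dx,-.0927+dy,np.radians(167+da)],method='Nelder-Mead',options=dict(initial_simplex=np.array([[.524+dx,-.0927+dy,np.radians(167+da)]]*4)+np.vstack([np.zeros(3),np.diag([.002,.002,.02])]),xatol=1e-5,fatol=1e-3)) for dx in(-.002,.001) for dy in (-.001,.001) for da in (-2,0,2)),key=lambda r:r.fun)
    print(n,best.x[:2],np.degrees(best.x[2]),best.fun)
E
```

```text
[[ 0.56115243 -0.1509341   0.004     ]
 [ 0.58298351 -0.05576054  0.004     ]
 [ 0.33134946 -0.09992723  0.004     ]] 167.48555808037673 77.08088464076742
top [ 0.52460079 -0.08923817] 166.54574237159915 -163.0826873779297
scene [ 0.52859372 -0.09416773] 167.1254137252739 -164.46609497070312
```

Emit:
{"op": "move_arm", "data": {
  "moves": [
    [0,20,0.5,0,0,0],
    [0,50,0.5,0,0,0],
    [0,80,0.5,0,0,0],
    [0,100,0.5,0,0,0],
    [0,112,0.5,0,0,0],
    [0,118,0.5,0,0,0],
    [0,120,0.5,0,0,0],
    [0,121,0.5,0,0,0],
    [0,121,0.5,0,0,0],
    [0,121,0.5,0,0,0]
  ]
}}

```text
time_s: 15.02
tool_pos: [0.5249, -0.0932, 0.0733]
tool_rot: [-90.0, 0.1, 167.5]
force: [-0.1, -0.4, -1.6]
grip_width: 0.0447
```

```bash
python3 - <<'E'
from h import *
st()
for n in ['scene','top']:
    p,d=read_camera(n);np.savez(f'pics/{n}5.npz',p=p,d=d)
    x,y=proj(n,[.524,-.0935,.05])[0].astype(int);crop(p,x-40,y-45,x+35,y+35,7.4,f'pics/{n}5.png')
st()
n='scene';p=np.load('pics/scene5.npz')['p']
x0,y0=(proj(n,[.524,-.0935,.05])[0]-40).astype(int);S=p[y0:y0+80,x0:x0+80];hsv=cv2.cvtColor(S,cv2.COLOR_RGB2HSV)
obs=cv2.inRange(hsv,(105,100,30),(130,255,255))>0
zb=env.get_obs()['tool_pos'][2]-.0631
a=np.linspace(0,2*np.pi,40,endpoint=False)
best=[]
# only lower part z<0.045 visible below fingers: compare within region below
for X in np.arange(.514,.534,.0005):
  for Y in np.arange(-.103,-.083,.0005):
    C=np.array([[X+.0225*np.cos(t),Y+.0225*np.sin(t),z] for t in a for z in (zb,zb+.04)])
    h=cv2.convexHull(((proj(n,C)-[x0,y0])*8).round().astype(np.int32))
    m=np.zeros((640,640),np.uint8);cv2.fillConvexPoly(m,h+4,1);m=cv2.resize(m.astype(np.float32),(80,80),interpolation=cv2.INTER_AREA)
    r0=int(h[:,0,1].max()/8)-14
    best.append(((np.minimum(m,obs)[r0:]).sum()/np.maximum(m,obs)[r0:].sum(),X,Y))
best.sort(reverse=True);b=np.array(best[:15]);print(n,zb,b[0],b[:,1:].mean(0))
E
```

```text
15.0167 pos [ 0.5249 -0.0932  0.0733] rot [-9.0040e+01  1.3000e-01  1.6748e+02] q [-31.6  15.1  43.9 111.6 -12.4  57.9 -84.6] F [-0.1 -0.4 -1.6] w 44.7
15.1167 pos [ 0.5247 -0.0932  0.073 ] rot [-9.0040e+01  1.0000e-01  1.6748e+02] q [-31.6  15.1  43.9 111.6 -12.4  57.9 -84.6] F [ 0.6  1.2 -1.9] w 44.4
scene 0.009931546053749823 [ 0.93749082  0.517      -0.092     ] [ 0.51633333 -0.092     ]
```

View pics/scene5.png

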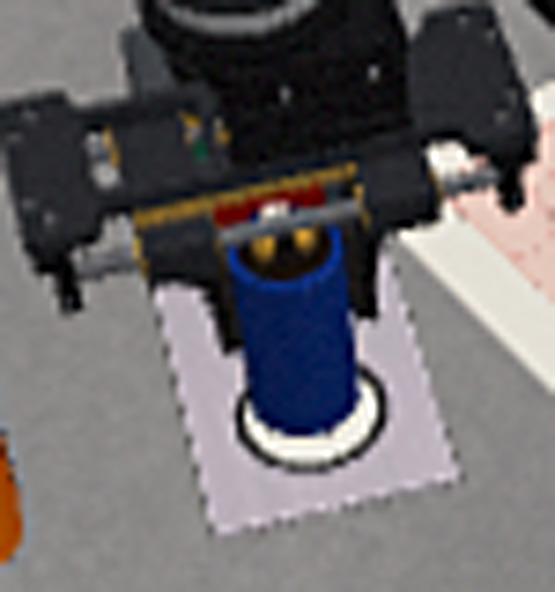

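View pics/top5.png

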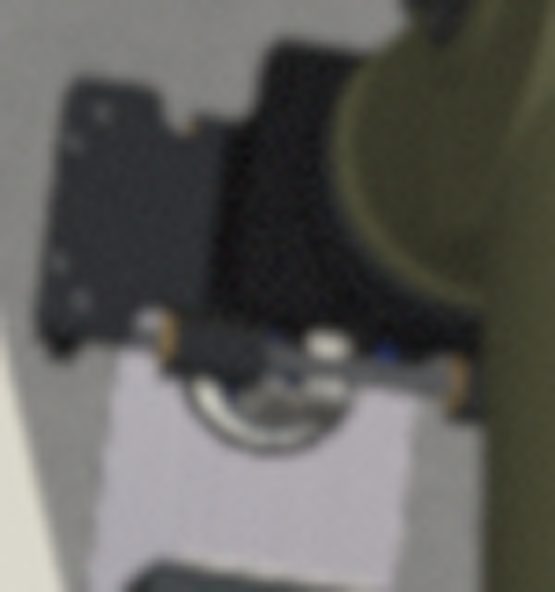

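Emit:
{"op": "move_arm", "data": {
  "moves": [
    [0,1.5,0,0,0,0],
    [0,3,0,0,0,0],
    [0,4.5,0,0,0,0],
    [0,5,0,0,0,0],
    [0,5,0,0,0,0],
    [0,5,0,0,0,0]
  ]
}}

```text
time_s: 15.62
tool_pos: [0.5239, -0.0931, 0.0671]
tool_rot: [-90.0, -0.0, 167.5]
force: [-0.4, -0.3, 0.4]
grip_width: 0.0448
```

```bash
cat > fit.py <<'E'
from h import *
def fit(n,fn,zb,ring):
    p=np.load(fn)['p']
    x0,y0=(proj(n,[.524,-.0935,.05])[0]-40).astype(int);S=p[y0:y0+80,x0:x0+80];hsv=cv2.cvtColor(S,cv2.COLOR_RGB2HSV)
    obs=cv2.inRange(hsv,(100,70,20),(135,255,255))>0
    a=np.linspace(0,2*np.pi,40,endpoint=False)
    best=[]
    for X in np.arange(.512,.534,.0005):
      for Y in np.arange(-.103,-.083,.0005):
        C=np.array([[X+.0225*np.cos(t),Y+.0225*np.sin(t),z] for t in a for z in (zb,zb+.04)])
        h=cv2.convexHull(((proj(n,C)-[x0,y0])*8).round().astype(np.int32))
        m=np.zeros((640,640),np.uint8);cv2.fillConvexPoly(m,h+4,1);m=cv2.resize(m.astype(np.float32),(80,80),interpolation=cv2.INTER_AREA)
        r0=int(h[:,0,1].max()/8)-14
        best.append(((np.minimum(m,obs)[r0:]).sum()/np.maximum(m,obs)[r0:].sum(),X,Y))
    best.sort(reverse=True);b=np.array(best[:15]);print(n,'zb',zb,b[0],b[:,1:].mean(0),'minus ring',b[:,1:].mean(0)-ring)
E
python3 - <<'E'
from fit import *
st()
n='scene'
p,d=read_camera(n);np.savez(f'pics/{n}6.npz',p=p,d=d)
x,y=proj(n,[.524,-.0935,.05])[0].astype(int);crop(p,x-40,y-45,x+35,y+35,7.4,f'pics/{n}6.png')
st()
fit('scene','pics/scene6.npz',.0045,[.5224,-.0933])
E
```

```text
15.6167 pos [ 0.5239 -0.0931  0.0671] rot [-90.01  -0.   167.48] q [-31.4  15.7  43.7 111.9 -12.8  57.3 -84.3] F [-0.4 -0.3  0.4] w 44.8
15.6667 pos [ 0.5239 -0.0931  0.0671] rot [-90.01   0.   167.48] q [-31.4  15.7  43.7 111.9 -12.8  57.3 -84.3] F [ 0.4  0.1 -0.2] w 44.6
scene zb 0.0045 [ 0.94724023  0.516      -0.0925    ] [ 0.5156 -0.0926] minus ring [-0.0068  0.0007]
```

View pics/scene6.png

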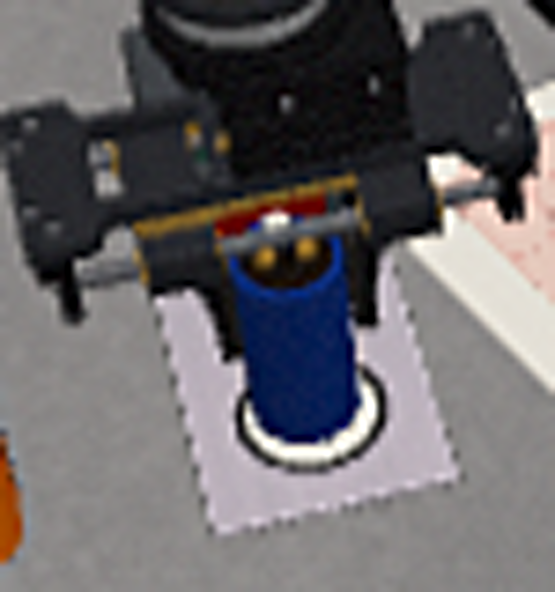

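```bash
python3 - <<'E'
from fit import *
n='scene';p=np.load('pics/scene6.npz')['p'];x,y=proj(n,[.524,-.0935,.05])[0].astype(int)
hsv=cv2.cvtColor(p,cv2.COLOR_RGB2HSV)
x0,y0=x-10,y-16
m=cv2.inRange(hsv[y0:y0+12,x0:x0+20],(10,90,70),(30,255,255));k,l,s,c=cv2.connectedComponentsWithStats(m)
print(s[:,4],c+[x0,y0])
f=lambda L:[(x-40+u/7.4-.43,y-45+v/7.4-.43) for u,v in L]
W=plane(n,f([(265,257),(305,250)]),.100);print(W,W.mean(0),np.degrees(np.arctan2(*(W[1]-W[0])[1::-1])))
# rim left/right extremes at z=.094
print('rim',plane(n,f([(230,262),(343,262)]),.094))
print('px of hypotheses: base bottom edge', [proj(n,[q-0.0,-.0931,.004])[0].round(2) for q in (.516,.524)], 'top', [proj(n,[q,-.0931,.1])[0].round(2) for q in (.516,.524)])
print('crop->',f([(307,398),(312,411),(285,253)]))
# old can same fit at start: dark
crop(np.load('pics/scene0.npz')['p'],x-40,y-45,x+35,y+35,7.4,'pics/old_cmp.png')
E
```

```text
[221   2   9   8] [[203.51131222 201.61085973]
 [213.         197.5       ]
 [205.         200.        ]
 [199.125      201.125     ]]
[[ 0.520288   -0.10143692  0.1       ]
 [ 0.52472234 -0.08657534  0.1       ]] [ 0.52250517 -0.09400613  0.1       ] 73.38618345014756
rim [[ 0.51050293 -0.11253129  0.094     ]
 [ 0.53255875 -0.07470729  0.094     ]]
px of hypotheses: base bottom edge [array([204.74, 220.74]), array([205.86, 222.51])] top [array([201.42, 199.26]), array([202.6 , 201.04])]
crop-> [(np.float64(205.05648648648648), np.float64(220.35378378378377)), (np.float64(205.73216216216215), np.float64(222.11054054054054)), (np.float64(202.0835135135135), np.float64(200.7591891891892))]
```

View pics/old_cmp.png

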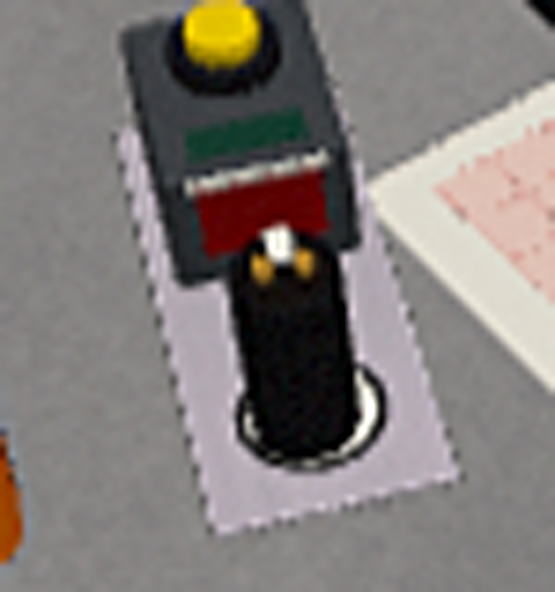

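```bash
cat > fit2.py <<'E'
from h import *
def sil(n,p,c,zb,kind,full=True,bottom_only=0,show=True):
    x0,y0=(proj(n,[c[0],c[1],zb+.045])[0]-40).astype(int);S=p[y0:y0+80,x0:x0+80];hsv=cv2.cvtColor(S,cv2.COLOR_RGB2HSV)
    obs=(cv2.inRange(hsv,(100,70,20),(135,255,255))>0) if kind=='blue' else (S.max(2)<75)
    a=np.linspace(0,2*np.pi,40,endpoint=False);best=[]
    for X in np.arange(c[0]-.012,c[0]+.012,.0005):
      for Y in np.arange(c[1]-.008,c[1]+.008,.0005):
        C=np.array([[X+.0225*np.cos(t),Y+.0225*np.sin(t),z] for t in a for z in (zb,zb+.04)])
        h=cv2.convexHull(((proj(n,C)-[x0,y0])*8).round().astype(np.int32))
        m=np.zeros((640,640),np.uint8);cv2.fillConvexPoly(m,h+4,1);m=cv2.resize(m.astype(np.float32),(80,80),interpolation=cv2.INTER_AREA)
        r0=int(h[:,0,1].max()/8)-14
        mm,oo=m[r0:],(obs&(cv2.dilate(m,np.ones((9,9)))>0))[r0:]
        best.append((np.minimum(mm,oo).sum()/np.maximum(mm,oo).sum(),X,Y))
    best.sort(reverse=True);b=np.array(best[:15]);print(n,kind,'zb',zb,b[0],b[:,1:].mean(0).round(4));return b[:,1:].mean(0)
E
python3 - <<'E'
from fit2 import *
p0=np.load('pics/scene0.npz')['p'];p3=np.load('pics/scene3.npz')['p'];p6=np.load('pics/scene6.npz')['p'];p4=np.load('pics/scene4.npz')['p']
sil('scene',p0,(.524,-.093),.004,'black')
sil('scene',p3,(.59,.276),.003,'black')
sil('scene',p6,(.524,-.093),.004,'blue')
sil('scene',p4,(.524,-.093),.1302,'blue')
E
```

```text
Traceback (most recent call last):
  File "fit2.py", line 9, in sil
    h=cv2.convexHull(((proj(n,C)-[x0,y0])*8).round().astype(np.int32))
                       ~~~~^^^^^
  File "h.py", line 4, in proj
    c=camera_info(n);K=np.array([[c['fx'],0,c['cx']],[0,c['fy'],c['cy']],[0,0,1]])
ValueError: time passes only in moves, steps and waits
```

```bash
cat > ci.py <<'E'
E
python3 - <<'E'
s=open('h.py').read()
s=s.replace("def proj(","import functools\n_ci=camera_info\n@functools.lru_cache(None)\ndef camera_info(n): return _ci(n)\ndef proj(",1)
open('h.py','w').write(s)
E
python3 - <<'E'
from fit2 import *
p0=np.load('pics/scene0.npz')['p'];p3=np.load('pics/scene3.npz')['p'];p6=np.load('pics/scene6.npz')['p'];p4=np.load('pics/scene4.npz')['p']
sil('scene',p0,(.524,-.093),.004,'black')
sil('scene',p3,(.59,.276),.003,'black')
sil('scene',p6,(.524,-.093),.004,'blue')
sil('scene',p4,(.524,-.093),.1302,'blue')
st()
E
```

```text
scene black zb 0.004 [ 0.83717424  0.524      -0.097     ] [ 0.5245 -0.0972]
scene black zb 0.003 [0.95039517 0.5875     0.2755    ] [0.5878 0.2755]
scene blue zb 0.004 [ 0.94644445  0.515      -0.0925    ] [ 0.5152 -0.0924]
scene blue zb 0.1302 [ 0.95136476  0.515      -0.0915    ] [ 0.5155 -0.0919]
15.6667 pos [ 0.5239 -0.0931  0.0671] rot [-90.01   0.   167.48] q [-31.4  15.7  43.7 111.9 -12.8  57.3 -84.3] F [ 0.4  0.1 -0.2] w 44.6
```

Emit:
{"op": "move_arm", "data": {
  "moves": [
    [0,-2,0,0,0,0],
    [0,-4,0,0,0,0],
    [-2,-4,0,0,0,0],
    [-4,-4,0,0,0,0],
    [-6.5,-4,0,0,0,0],
    [-6.5,-4,0,0,0,0],
    [-6.5,-2,0,0,0,0],
    [-6.5,0,0,0,0,0],
    [-6.5,0,0,0,0,0],
    [-6.5,0,0,0,0,0]
  ]
}}

```text
time_s: 16.5
tool_pos: [0.5303, -0.0947, 0.0671]
tool_rot: [-90.0, 0.0, 167.5]
force: [-0.0, -0.4, 0.1]
grip_width: 0.0444
```

```bash
python3 - <<'E'
from fit2 import *
st()
for n in ['scene','top']:
    p,d=read_camera(n);np.savez(f'pics/{n}7.npz',p=p,d=d)
    x,y=proj(n,[.524,-.0935,.05])[0].astype(int);crop(p,x-40,y-45,x+35,y+35,7.4,f'pics/{n}7.png')
p7=np.load('pics/scene7.npz')['p']
sil('scene',p7,(.524,-.093),.004,'blue')
st()
n='top'
x,y=proj(n,[.524,-.0935,.05])[0].astype(int);crop(np.load('pics/top0.npz')['p'],x-40,y-45,x+35,y+35,7.4,'pics/old_cmpt.png')
E
```

```text
16.5 pos [ 0.5303 -0.0947  0.0671] rot [-9.0000e+01  1.0000e-02  1.6747e+02] q [-30.9  16.5  43.5 111.  -13.4  57.5 -83.8] F [-0.  -0.4  0.1] w 44.4
scene blue zb 0.004 [ 0.94868541  0.521      -0.094     ] [ 0.5214 -0.0939]
16.6 pos [ 0.5303 -0.0947  0.0671] rot [-9.0000e+01  1.0000e-02  1.6747e+02] q [-30.9  16.5  43.5 111.  -13.4  57.5 -83.8] F [ 0.1  0.2 -0.4] w 44.7
```

View pics/scene7.png

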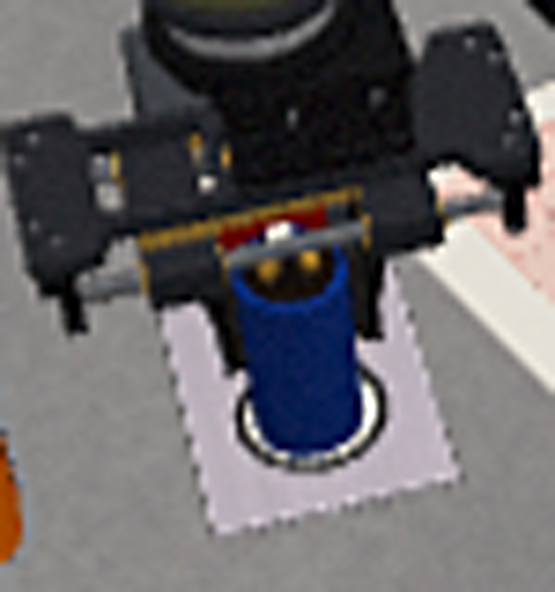

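View pics/top7.png

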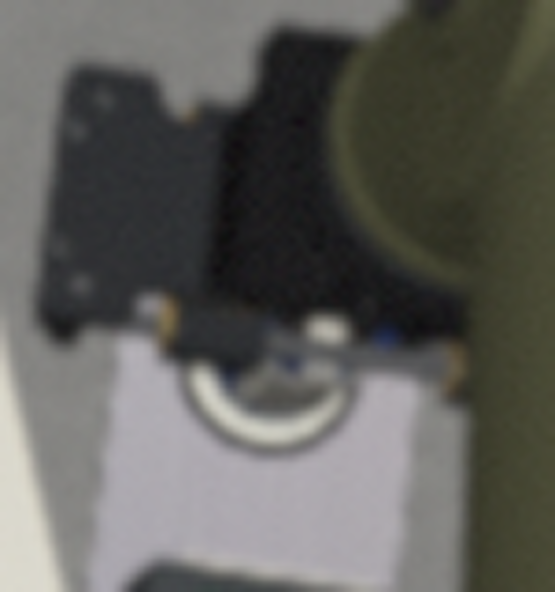

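View pics/old_cmpt.png

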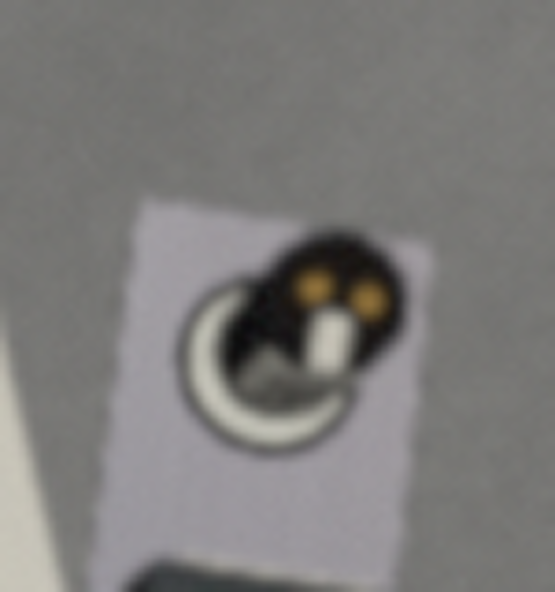

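Emit:
{"op": "move_arm", "data": {
  "moves": [
    [0,0.5,0,0,0,0],
    [0,0.7,0,0,0,0],
    [0,0.7,0,0,0,0]
  ]
}}

```text
time_s: 16.85
tool_pos: [0.5305, -0.0948, 0.067]
tool_rot: [-90.0, 0.0, 167.5]
force: [-1.6, -0.4, 4.2]
grip_width: 0.0444
```

Emit:
{"op": "move_arm", "data": {
  "moves": [
    [0,0,0,0,0,0],
    [0,0,0,0,0,0],
    [0,0,0,0,0,0],
    [0,0,0,0,0,0],
    [0,0,0,0,0,0],
    [0,0,0,0,0,0],
    [0,0,0,0,0,0],
    [0,-10,0,0,0,0],
    [0,-30,0,0,0,0],
    [0,-60,0,0,0,0],
    [0,-95,0,0,0,0],
    [0,-130,0,0,0,0],
    [0,-130,0,0,0,0]
  ],
  "claw": 87
}}

```text
time_s: 17.93
tool_pos: [0.5344, -0.0958, 0.204]
tool_rot: [-90.2, 0.7, 167.4]
force: [0.1, -1.7, -0.4]
grip_width: 0.0867
```

```bash
python3 - <<'E'
from h import *
st();go(.62,.1,.2,-192.5)
E
```

```text
17.9333 pos [ 0.5344 -0.0958  0.204 ] rot [-90.2    0.68 167.43] q [-35.    6.7  45.9 102.8  -5.2  71.9 -90.3] F [ 0.1 -1.7 -0.4] w 86.7
row [ -41.     4.  -209.7    0.   359.9    0. ] dist 213.67051907106386
```

Emit:
{"op": "move_arm", "data": {
  "moves": [
    [-10,0,-40,0,0,0],
    [-20,0,-80,0,0,0],
    [-30,0,-120,0,0,0],
    [-40,0,-160,0,0,0],
    [-40,0,-200,0,0,0],
    [-40,0,-240,0,0,0],
    [-40,0,-280,0,0,0],
    [-40,0,-310,0,0,0],
    [-40,0,-330,0,0,0],
    [-40,0,-330,0,0,0]
  ]
}}

```text
time_s: 18.77
tool_pos: [0.6402, 0.2266, 0.1958]
tool_rot: [-90.1, -0.0, 168.0]
force: [-0.3, 0.7, 0.3]
grip_width: 0.0868
```

```bash
python3 - <<'E'
from fit2 import *
st()
for n in ['scene','top']:
    p,d=read_camera(n);np.savez(f'pics/{n}8.npz',p=p,d=d)
    x,y=proj(n,[.524,-.0935,.05])[0].astype(int);crop(p,x-40,y-45,x+35,y+35,7.4,f'pics/{n}8.png')
sil('scene',np.load('pics/scene8.npz')['p'],(.524,-.093),.004,'blue')
st()
deg=lambda a:np.degrees(np.arctan2(a[1],a[0]))
for n in ['top','scene']:
    p=np.load(f'pics/{n}8.npz')['p'];hsv=cv2.cvtColor(p,cv2.COLOR_RGB2HSV)
    c0=proj(n,[.5245,-.093,.098])[0];x0,y0=(c0-12).astype(int)
    m=cv2.inRange(hsv[y0:y0+24,x0:x0+24],(10,90,70),(30,255,255));k,l,s,ce=cv2.connectedComponentsWithStats(m)
    ce=[ce[i]+(x0,y0) for i in range(1,k) if s[i,4]>=3];print(n,ce,s[1:,4])
    if len(ce)==2: W=plane(n,ce,.1);print(W.mean(0),'yaw',deg(W[1]-W[0])+90)
u,v,W=world('top',np.load('pics/top8.npz')['d'])
m=(np.hypot(W[:,0]-.5245,W[:,1]+.093)<.04)&(abs(W[:,2]-.095)<.008)
print(m.sum(),W[m].mean(0))
E
```

```text
18.7667 pos [0.6402 0.2266 0.1958] rot [-9.0140e+01 -5.0000e-02  1.6798e+02] q [ -47.7   25.7   35.8   82.6  -15.3   76.5 -113.1] F [-0.3  0.7  0.3] w 86.8
scene blue zb 0.004 [ 0.94746876  0.521      -0.094     ] [ 0.5211 -0.0941]
18.8667 pos [0.6407 0.2195 0.1964] rot [-8.9940e+01  1.0000e-02  1.6758e+02] q [ -47.5   25.6   36.1   82.9  -15.1   76.5 -113. ] F [-0.3 -0.9 -0.1] w 87.2
top [array([328.33333333, 199.95833333]), array([335.72, 201.12])] [24 25]
[ 0.52746261 -0.09378979  0.1       ] yaw -12.835539632189338
scene [array([205. , 201.2]), array([199.11111111, 202.66666667])] [10  9]
[ 0.52636233 -0.09585547  0.1       ] yaw -11.066666402158901
310 [ 0.52511983 -0.09166769  0.09522568]
```

View pics/scene8.png

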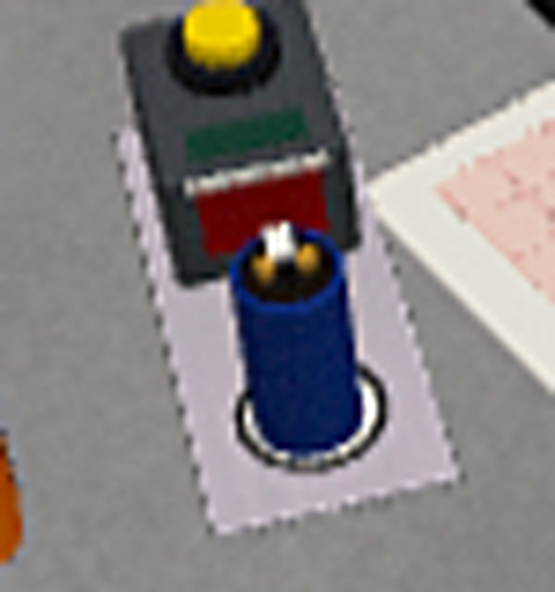

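View pics/top8.png

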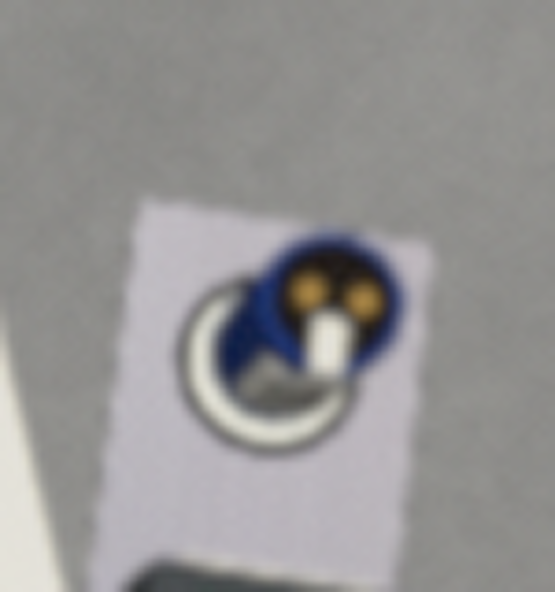

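Emit:
{"op": "move_arm", "data": {
  "moves": [
    [10,-10,35,0,0,0],
    [20,-20,70,0,0,0],
    [30,-30,105,0,0,0],
    [42,-40,142,0,0,0],
    [54,-40,178,0,0,0],
    [66,-40,214,0,0,0],
    [78,-40,250,0,0,0],
    [90,-40,286,0,0,0],
    [102,-40,315,0,0,0],
    [112,-40,329,0,0,0],
    [112,-40,329,0,0,0],
    [112,-40,329,0,0,0],
    [112,-40,329,0,0,0]
  ],
  "claw": 0
}}

```text
time_s: 19.95
tool_pos: [0.4602, -0.0781, 0.2365]
tool_rot: [-90.1, 0.0, 167.4]
force: [0.6, 0.7, -0.4]
grip_width: 0.0082
```

```bash
python3 - <<'E'
from h import *
st();go(.378,-.0592,.150,167.5)
E
```

```text
19.95 pos [ 0.4602 -0.0781  0.2365] rot [-9.0080e+01  3.0000e-02  1.6742e+02] q [ -41.9   -8.2   44.9  109.1    5.8   76.7 -101.2] F [ 0.6  0.7 -0.4] w 8.2
row [84.3 86.5 -0.6  0.  -0.1  0. ] dist 84.31028233124027
```

Emit:
{"op": "move_arm", "data": {
  "moves": [
    [0,0,0,0,0,-5],
    [10,8,0,0,0,-10],
    [25,20,0,0,0,-16],
    [45,35,0,0,0,-22],
    [65,55,0,0,0,-22],
    [84,75,0,0,0,-22],
    [84,86,0,0,0,-22],
    [84,86,0,0,0,-22],
    [84,86,0,0,0,-22],
    [84,86,0,0,0,-22]
  ]
}}

```text
time_s: 20.78
tool_pos: [0.3797, -0.0597, 0.1513]
tool_rot: [-90.0, -21.9, 167.5]
force: [-1.5, -0.1, 0.5]
grip_width: 0.0004
```

```bash
python3 - <<'E'
from h import *
st()
from scipy.spatial.transform import Rotation as R
o=env.get_obs();M=R.from_euler('xyz',o['tool_rot'],degrees=True).as_matrix();print(M.round(3))
p=np.array(o['tool_pos']);print('corner',p+M@[-.0095,.011,0],'tip',p+M@[0,.011,0])
for n in ['scene','top']:
    q,d=read_camera(n)
    x,y=proj(n,[.4,-.065,.1])[0].astype(int);crop(q,x-50,y-55,x+50,y+45,6,f'pics/{n}9.png')
E
```

```text
20.7833 pos [ 0.3797 -0.0597  0.1513] rot [-90.01 -21.86 167.52] q [-39.8   9.1  50.9 111.   -7.2  85.3 -88.4] F [-1.5 -0.1  0.5] w 0.4
[[-0.906 -0.364 -0.216]
 [ 0.2    0.081 -0.976]
 [ 0.372 -0.928 -0.   ]]
corner [ 0.38433527 -0.06072297  0.13752591] tip [ 0.3757267  -0.0588183   0.14106354]
```

View pics/scene9.png

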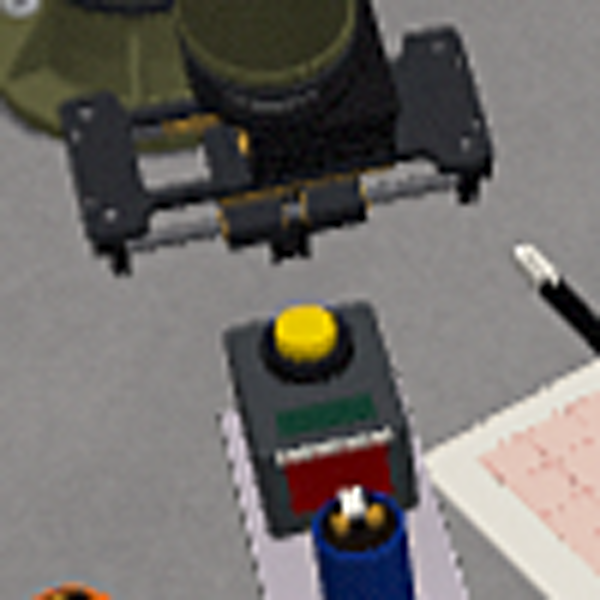

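View pics/top9.png

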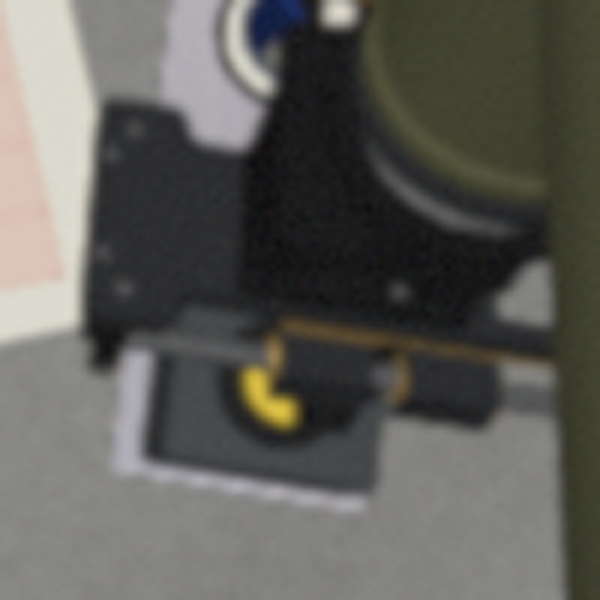

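Emit:
{"op": "move_arm", "data": {
  "moves": [
    [-4,10,0,0,0,0],
    [-8,20,0,0,0,0],
    [-12,30,0,0,0,0],
    [-14.5,36,0,0,0,0],
    [-16,40,0,0,0,0],
    [-16,40,0,0,0,0],
    [-16,40,0,0,0,0],
    [-16,40,0,0,0,0]
  ]
}}

```text
time_s: 21.55
tool_pos: [0.3783, -0.0598, 0.1074]
tool_rot: [-90.0, -22.0, 167.5]
force: [-0.2, 0.1, 0.5]
grip_width: 0.0005
```

```bash
python3 - <<'E'
from h import *
st()
from scipy.spatial.transform import Rotation as R
o=env.get_obs();M=R.from_euler('xyz',o['tool_rot'],degrees=True).as_matrix()
p=np.array(o['tool_pos']);print('corner',p+M@[-.0095,.011,0],'tip',p+M@[0,.011,0])
q,d=read_camera('scene')
x,y=proj('scene',[.4,-.065,.1])[0].astype(int);crop(q,x-40,y-45,x+40,y+35,7,f'pics/s10.png')
E
```

```text
21.55 pos [ 0.3783 -0.0598  0.1074] rot [-90.   -21.97 167.47] q [-38.3  13.2  50.4 113.5 -10.   80.5 -85.6] F [-0.2  0.1  0.5] w 0.5
corner [ 0.38284593 -0.06084284  0.09366998] tip [ 0.37424592 -0.05893133  0.09722469]
```

View pics/s10.png

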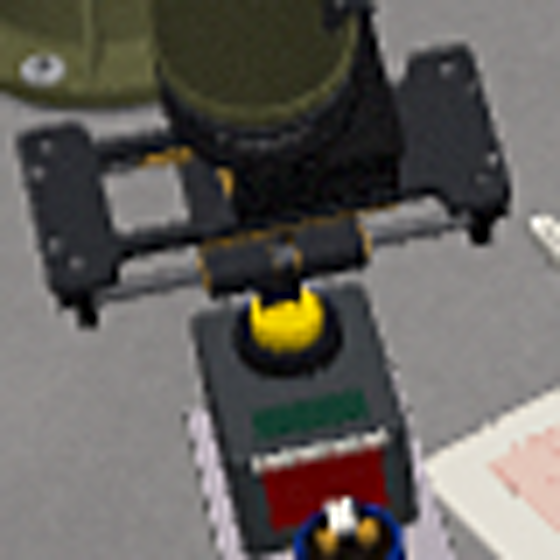

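Emit:
{"op": "move_arm", "data": {
  "moves": [
    [-0.4,1,0,0,0,0],
    [-0.8,2,0,0,0,0],
    [-1.2,3,0,0,0,0],
    [-1.6,4,0,0,0,0],
    [-2,5,0,0,0,0],
    [-2.4,6,0,0,0,0],
    [-2.4,6,0,0,0,0],
    [-2.4,6,0,0,0,0]
  ]
}}

```text
time_s: 22.27
tool_pos: [0.3783, -0.0597, 0.1009]
tool_rot: [-90.0, -22.0, 167.5]
force: [0.6, -0.2, 3.4]
grip_width: 0.0006
```

Emit:
{"op": "move_arm", "data": {
  "moves": [
    [-0.4,0.9,0,0,0,0],
    [-0.7,1.8,0,0,0,0],
    [-0.9,2.3,0,0,0,0],
    [-0.9,2.3,0,0,0,0]
  ]
}}

```text
time_s: 22.6
tool_pos: [0.3784, -0.0597, 0.0995]
tool_rot: [-90.0, -22.0, 167.5]
force: [0.2, 0.2, 10.7]
grip_width: 0.0006
```

Emit:
{"op": "move_arm", "data": {
  "moves": [
    [-0.2,0.5,0,0,0,0],
    [-0.2,0.5,0,0,0,0],
    [-0.2,0.5,0,0,0,0]
  ]
}}

```text
time_s: 22.85
tool_pos: [0.3784, -0.0598, 0.0994]
tool_rot: [-90.1, -22.0, 167.5]
force: [0.1, -0.1, 15.1]
grip_width: 0.0
```

Emit:
{"op": "move_arm", "data": {
  "moves": [
    [1,-2.5,0,0,0,0],
    [3,-8,0,0,0,0],
    [8,-20,0,0,0,0],
    [20,-50,0,0,0,0],
    [34,-85,0,0,0,0],
    [40,-110,0,0,0,0],
    [30,-125,0,0,0,5],
    [20,-140,0,0,0,10],
    [10,-150,0,0,0,16],
    [0,-150,-30,0,0,22],
    [-10,-150,-70,0,0,22],
    [-20,-150,-110,0,0,22],
    [-30,-150,-150,0,0,22],
    [-40,-150,-190,0,0,22],
    [-50,-150,-230,0,0,22],
    [-60,-150,-260,0,0,22],
    [-60,-150,-260,0,0,22],
    [-60,-150,-260,0,0,22]
  ]
}}

```text
time_s: 24.35
tool_pos: [0.5426, 0.1714, 0.2126]
tool_rot: [-89.8, -0.1, 167.7]
force: [-0.1, -1.5, -0.2]
grip_width: 0.0007
```

```bash
python3 - <<'E'
from fit2 import *
st()
for n in ['scene','top']:
    p,d=read_camera(n);np.savez(f'pics/{n}11.npz',p=p,d=d);cv2.imwrite(f'pics/{n}11.png',p[:,:,::-1])
sil('scene',np.load('pics/scene11.npz')['p'],(.524,-.093),.004,'blue')
sil('scene',np.load('pics/scene11.npz')['p'],(.59,.276),.003,'black')
st()
for n in ['top','scene']:
    u,v,W=world(n,np.load(f'pics/{n}11.npz')['d'])
    m=(np.hypot(W[:,0]-.383,W[:,1]+.059)<.010);print(n,'button z',np.percentile(W[m,2],[50,90]))
    u,v,W=world(n,np.load(f'pics/{n}0.npz')['d'])
    m=(np.hypot(W[:,0]-.383,W[:,1]+.059)<.010);print(n,'before',np.percentile(W[m,2],[50,90]))
E
```

```text
24.35 pos [0.5426 0.1714 0.2126] rot [-8.9780e+01 -1.2000e-01  1.6768e+02] q [ -53.5   10.4   37.6   97.7   -6.5   74.3 -116.9] F [-0.1 -1.5 -0.2] w 0.7
scene blue zb 0.004 [ 0.94746876  0.521      -0.094     ] [ 0.5211 -0.0941]
scene black zb 0.003 [0.94998115 0.5875     0.2755    ] [0.5876 0.2757]
24.45 pos [0.543  0.1684 0.2139] rot [-8.9900e+01 -5.0000e-02  1.6741e+02] q [ -53.4   10.2   37.7   97.8   -6.4   74.3 -116.9] F [-0.2  0.3  0.1] w 0.5
top button z [0.09260774 0.09454585]
top before [0.09293564 0.09439089]
scene button z [0.09381173 0.09590847]
scene before [0.09292773 0.09555815]
```

View pics/scene11.png

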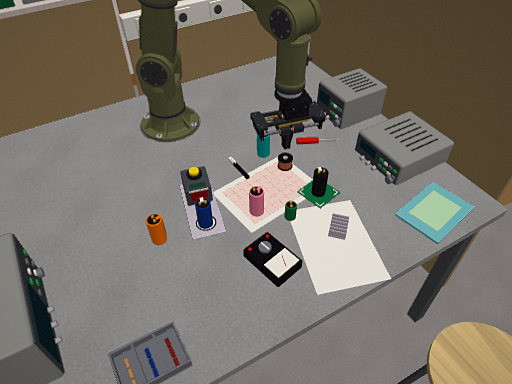

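View pics/top11.png

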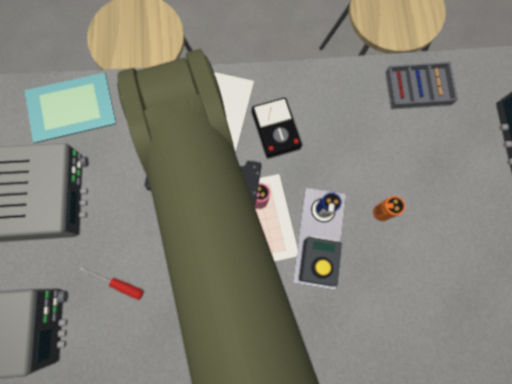

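```bash
python3 - <<'E'
from h import *
st();print(job.sign_off())
E
```

```text
24.45 pos [0.543  0.1684 0.2139] rot [-8.9900e+01 -5.0000e-02  1.6741e+02] q [ -53.4   10.2   37.7   97.8   -6.4   74.3 -116.9] F [-0.2  0.3  0.1] w 0.5
the job is handed in; nothing more can be done
None
```

The job is done and handed in at 24.5 s. The black can is on the green pad. The blue can stands in the reader ring with its code facing the window. After letting go of the blue can, I pressed the yellow button to its stop and it came back up.

What the last checks showed:
- **Black can:** it stands upright, about 2–3 mm from the pad's middle. The two cameras place the pad about 2 mm apart.
- **Blue can:** it was about 6 mm off centre in the grip. I saw this against the ring before letting go, shifted it and set it down again. It now stands within about 1–2 mm of the ring's middle.
- **Code direction:** the can's terminals give a heading of 167.2° from one camera and 168.9° from the other, against about 167° for the reader.
- **Button:** the wrist force rose to 15 N, well above the 4 N spring, with no further travel, so it reached the bottom. Its top is back at its starting height.
- **Everything else:** the bystanders and look-alikes look unmoved in the last pictures, though the arm hid part of the last top view. The arm was touching nothing at hand-in.

One estimate disagreed with the rest: a fit to the reader's edges was several mm off the other measurements. I used the ring itself and a comparison with the black can's starting position instead.

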